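Load the meter proving fixture with copper rods and clamp it

TASK

Throw the fixture's clamp lever over to its load notch, the one farthest over to the side where the keeper bar slides clear, so that the sleeves are uncovered; then stand every square copper rod lying on the desk in a sleeve of its own, pushed down fully home. When all the rods are in, throw the lever back into the middle notch, the clamp notch between the white-painted plates, let go, and leave everything else on the desk where it is.

Things in the scene. Friction and masses are not known exactly. Their poses are not given: they have to be found in the camera images.
- fixture: fixed fixture: steel bed 100 (x) x 310 (y) x 16 mm; origin under its middle, z up. Four white ceramic sleeves (34 mm square, tops 70 mm up) in a row along y, each with an upright square bore 18 mm wide, 50 mm deep, sides along x and y. A flat steel keeper bar (18 mm wide, top 77 mm up) on top slides in x: 0 (over the mouths) shut, +20 mm clamp, +36 mm load (clear)
- lever (a joint): clamp lever at the fixture's -y end: a steel bar with a black ball, 28 mm across, 105 mm from its pivot. It swings in the fixture's x-z plane and stays where it is left. 0 = shut notch (leans 0.60 rad towards -x), 0.65 = clamp notch, the middle one, between the white-painted plates (leans 0.05 rad towards +x), 1.2 = load notch (leans 0.60 rad towards +x); stop at 1.25
- lever_knob (a point): centre of the lever's black ball
- lever_pivot (a point): centre of the lever's pivot, 45 mm above the desk, at fixture x = 0, y = -115 mm; the pivot axis is the fixture's y
- clamp_notch (a point): the marked clamp notch in the quadrant plate beside the lever, 62 mm from the pivot
- sleeve1 (a point): centre of the mouth of the sleeve at fixture y = -40 mm, 70 mm above the desk; z up; the bore's floor is 50 mm below
- sleeve2 (a point): centre of the mouth of the sleeve at fixture y = 15 mm, 70 mm above the desk; z up; the bore's floor is 50 mm below
- sleeve3 (a point): centre of the mouth of the sleeve at fixture y = 70 mm, 70 mm above the desk; z up; the bore's floor is 50 mm below
- sleeve4 (a point): centre of the mouth of the sleeve at fixture y = 125 mm, 70 mm above the desk; z up; the bore's floor is 50 mm below
- rod1: square copper rod 14 x 14 x 130 mm, 0.2 kg, lying flat on the desk at the start (may be absent); origin at its centre, x along its length, both ends alike. Fully home in a sleeve it stands 80 mm out of the mouth, its centre 15 mm above the mouth
- rod2: square copper rod 14 x 14 x 130 mm, 0.2 kg, lying flat on the desk at the start (may be absent); origin at its centre, x along its length, both ends alike. Fully home in a sleeve it stands 80 mm out of the mouth, its centre 15 mm above the mouth
- rod3: square copper rod 14 x 14 x 130 mm, 0.2 kg, lying flat on the desk at the start (may be absent); origin at its centre, x along its length, both ends alike. Fully home in a sleeve it stands 80 mm out of the mouth, its centre 15 mm above the mouth
- rod4: square copper rod 14 x 14 x 130 mm, 0.2 kg, lying flat on the desk at the start (may be absent); origin at its centre, x along its length, both ends alike. Fully home in a sleeve it stands 80 mm out of the mouth, its centre 15 mm above the mouth
- meter_base: black rubber-footed meter base, 120 x 170 x 65 mm, far side of the desk; not to be moved. Origin at its middle, underside
- bus_bar: wide flat copper bus bar with four bolt holes, 35 x 180 x 8 mm, far side (not one of the rods); not to be moved. Origin at its middle, underside
- die: upright brass sealing die, 32 mm across, 68 mm tall; not to be moved. Origin at its middle, underside
- seal1: round lead seal, 34 mm across, 12 mm high, lying beyond the rods; not to be moved. Origin at its middle, underside
- seal2: another such lead seal, nearer the robot; not to be moved. Origin at its middle, underside
- driver: screwdriver lying on the desk; not to be moved. Origin at its middle, underside
- paste: small jar, 60 mm across, 70 mm tall; not to be moved. Origin at its middle, underside
There are look-alikes about, which are no part of the job. Leave any green look-alike of the rod4 alone. What is shaped like the rod1 but purple is not meant.

How it is judged:
On the way, in this order (a step that is already met when the one before it is completed fails the run):
1. the lever is thrown into the load notch (value of joint lever above 1.11 rad), for 0.2 s.
2. with the lever still in the load notch, every rod present stands fully home in a sleeve (((horizontal distance between rod1 and sleeve1 below 0.009 m and z of rod1 in the frame of sleeve1 between 0.01 and 0.019 m and angle between the x axis of rod1 and the z axis of sleeve1, either way round below 0.13 rad) or (horizontal distance between rod1 and sleeve2 below 0.009 m and z of rod1 in the frame of sleeve2 between 0.01 and 0.019 m and angle between the x axis of rod1 and the z axis of sleeve2, either way round below 0.13 rad) or (horizontal distance between rod1 and sleeve3 below 0.009 m and z of rod1 in the frame of sleeve3 between 0.01 and 0.019 m and angle between the x axis of rod1 and the z axis of sleeve3, either way round below 0.13 rad) or (horizontal distance between rod1 and sleeve4 below 0.009 m and z of rod1 in the frame of sleeve4 between 0.01 and 0.019 m and angle between the x axis of rod1 and the z axis of sleeve4, either way round below 0.13 rad)) and ((horizontal distance between rod2 and sleeve1 below 0.009 m and z of rod2 in the frame of sleeve1 between 0.01 and 0.019 m and angle between the x axis of rod2 and the z axis of sleeve1, either way round below 0.13 rad) or (horizontal distance between rod2 and sleeve2 below 0.009 m and z of rod2 in the frame of sleeve2 between 0.01 and 0.019 m and angle between the x axis of rod2 and the z axis of sleeve2, either way round below 0.13 rad) or (horizontal distance between rod2 and sleeve3 below 0.009 m and z of rod2 in the frame of sleeve3 between 0.01 and 0.019 m and angle between the x axis of rod2 and the z axis of sleeve3, either way round below 0.13 rad) or (horizontal distance between rod2 and sleeve4 below 0.009 m and z of rod2 in the frame of sleeve4 between 0.01 and 0.019 m and angle between the x axis of rod2 and the z axis of sleeve4, either way round below 0.13 rad)) and ((horizontal distance between rod3 and sleeve1 below 0.009 m and z of rod3 in the frame of sleeve1 between 0.01 and 0.019 m and angle between the x axis of rod3 and the z axis of sleeve1, either way round below 0.13 rad) or (horizontal distance between rod3 and sleeve2 below 0.009 m and z of rod3 in the frame of sleeve2 between 0.01 and 0.019 m and angle between the x axis of rod3 and the z axis of sleeve2, either way round below 0.13 rad) or (horizontal distance between rod3 and sleeve3 below 0.009 m and z of rod3 in the frame of sleeve3 between 0.01 and 0.019 m and angle between the x axis of rod3 and the z axis of sleeve3, either way round below 0.13 rad) or (horizontal distance between rod3 and sleeve4 below 0.009 m and z of rod3 in the frame of sleeve4 between 0.01 and 0.019 m and angle between the x axis of rod3 and the z axis of sleeve4, either way round below 0.13 rad)) and ((horizontal distance between rod4 and sleeve1 below 0.009 m and z of rod4 in the frame of sleeve1 between 0.01 and 0.019 m and angle between the x axis of rod4 and the z axis of sleeve1, either way round below 0.13 rad) or (horizontal distance between rod4 and sleeve2 below 0.009 m and z of rod4 in the frame of sleeve2 between 0.01 and 0.019 m and angle between the x axis of rod4 and the z axis of sleeve2, either way round below 0.13 rad) or (horizontal distance between rod4 and sleeve3 below 0.009 m and z of rod4 in the frame of sleeve3 between 0.01 and 0.019 m and angle between the x axis of rod4 and the z axis of sleeve3, either way round below 0.13 rad) or (horizontal distance between rod4 and sleeve4 below 0.009 m and z of rod4 in the frame of sleeve4 between 0.01 and 0.019 m and angle between the x axis of rod4 and the z axis of sleeve4, either way round below 0.13 rad)) and value of joint lever above 1 rad), for 0.2 s.
3. the lever is thrown back into the clamp notch (value of joint lever between 0.56 and 0.74 rad), for 0.2 s.
At the end, for the whole second after the job is handed in: Every rod present stands at rest in one of the sleeves, within 9 mm of its axis, within 0.13 rad of upright and within 4 to 5 mm of fully home, and the lever is within 0.09 rad of the clamp notch (0.65), untouched (all of step 3 and ((horizontal distance between rod1 and sleeve1 below 0.009 m and z of rod1 in the frame of sleeve1 between 0.01 and 0.019 m and angle between the x axis of rod1 and the z axis of sleeve1, either way round below 0.13 rad) or (horizontal distance between rod1 and sleeve2 below 0.009 m and z of rod1 in the frame of sleeve2 between 0.01 and 0.019 m and angle between the x axis of rod1 and the z axis of sleeve2, either way round below 0.13 rad) or (horizontal distance between rod1 and sleeve3 below 0.009 m and z of rod1 in the frame of sleeve3 between 0.01 and 0.019 m and angle between the x axis of rod1 and the z axis of sleeve3, either way round below 0.13 rad) or (horizontal distance between rod1 and sleeve4 below 0.009 m and z of rod1 in the frame of sleeve4 between 0.01 and 0.019 m and angle between the x axis of rod1 and the z axis of sleeve4, either way round below 0.13 rad)) and ((horizontal distance between rod2 and sleeve1 below 0.009 m and z of rod2 in the frame of sleeve1 between 0.01 and 0.019 m and angle between the x axis of rod2 and the z axis of sleeve1, either way round below 0.13 rad) or (horizontal distance between rod2 and sleeve2 below 0.009 m and z of rod2 in the frame of sleeve2 between 0.01 and 0.019 m and angle between the x axis of rod2 and the z axis of sleeve2, either way round below 0.13 rad) or (horizontal distance between rod2 and sleeve3 below 0.009 m and z of rod2 in the frame of sleeve3 between 0.01 and 0.019 m and angle between the x axis of rod2 and the z axis of sleeve3, either way round below 0.13 rad) or (horizontal distance between rod2 and sleeve4 below 0.009 m and z of rod2 in the frame of sleeve4 between 0.01 and 0.019 m and angle between the x axis of rod2 and the z axis of sleeve4, either way round below 0.13 rad)) and ((horizontal distance between rod3 and sleeve1 below 0.009 m and z of rod3 in the frame of sleeve1 between 0.01 and 0.019 m and angle between the x axis of rod3 and the z axis of sleeve1, either way round below 0.13 rad) or (horizontal distance between rod3 and sleeve2 below 0.009 m and z of rod3 in the frame of sleeve2 between 0.01 and 0.019 m and angle between the x axis of rod3 and the z axis of sleeve2, either way round below 0.13 rad) or (horizontal distance between rod3 and sleeve3 below 0.009 m and z of rod3 in the frame of sleeve3 between 0.01 and 0.019 m and angle between the x axis of rod3 and the z axis of sleeve3, either way round below 0.13 rad) or (horizontal distance between rod3 and sleeve4 below 0.009 m and z of rod3 in the frame of sleeve4 between 0.01 and 0.019 m and angle between the x axis of rod3 and the z axis of sleeve4, either way round below 0.13 rad)) and ((horizontal distance between rod4 and sleeve1 below 0.009 m and z of rod4 in the frame of sleeve1 between 0.01 and 0.019 m and angle between the x axis of rod4 and the z axis of sleeve1, either way round below 0.13 rad) or (horizontal distance between rod4 and sleeve2 below 0.009 m and z of rod4 in the frame of sleeve2 between 0.01 and 0.019 m and angle between the x axis of rod4 and the z axis of sleeve2, either way round below 0.13 rad) or (horizontal distance between rod4 and sleeve3 below 0.009 m and z of rod4 in the frame of sleeve3 between 0.01 and 0.019 m and angle between the x axis of rod4 and the z axis of sleeve3, either way round below 0.13 rad) or (horizontal distance between rod4 and sleeve4 below 0.009 m and z of rod4 in the frame of sleeve4 between 0.01 and 0.019 m and angle between the x axis of rod4 and the z axis of sleeve4, either way round below 0.13 rad)) and linear speed of each of rod1, rod2, rod3, rod4 below 0.03 m/s).
It fails at once if one of the other things on the desk (meter base, bus bar, die, seals, screwdriver, jar) is moved more than 40 mm (distance of any of meter_base, bus_bar, die, seal1, seal2, driver, paste from where it was at the start of the episode above 0.04 m).
Of rod1, rod2, rod3, rod4 only 3 to 4 are there at a start; the rules pass over those that are not, and their reading is None.
At some moment in a run one of rod1, rod2, rod3, rod4 may be knocked a few centimetres aside while the robot is not near it.
It also fails if it takes over 210 s, if anything falls off the work surface, if the arm or the gripper's body presses on something with over 40 N, if the wrist force passes 120 N, or if a joint passes its speed limit or range.

ROBOT

A 6-joint arm with a two-finger parallel gripper is mounted at the origin on the work surface. World frame = base frame: x ahead of the robot, y to its left, z up, the work surface at z = 0. Lengths are in m, angles in rad, forces in N, time in s.
With the tool pointing down it reaches from about 0.275 to 0.725 m from the base axis. Payload 5.6 kg.
Tool frame: the origin (TCP) lies midway between the tips of the shut fingers; the grasp point (between the pads) lies 19 mm behind it (hold_point_z is the distance from the TCP to the grasp point, in m); z points along the fingers, y is the line along which they close (so a half turn about z gives the same grasp; the last joint's range is limited). The gripper opens to 85 mm and grips with 20 to 120 N. Pads are 22 mm wide; open, the fingers measure 114 mm over their backs; the gripper's body (76 mm by 85 mm) begins 54 mm behind the grasp point. The pads swing forward as they close: fully open they stand 13 mm farther back than shut.
Start: joints at [-0.922, 0.255, 0.108, 0, -1.424, -0.285], TCP at [0.196, -0.514, 0.231] pointing down, gripper open.
Joint ranges: [-2.95, 2.95], [-1.21, 1.97], [-1.09, 1.5], [-2.87, 1.71], [-2.94, -0.07], [-3.05, 3.05]. Speed limits (rad/s): [2.57, 2.57, 3.14, 3.14, 3.14, 3.14].

INTERFACE

Orientations are given as a 3x3 rotation matrix whose columns are the frame's x, y, z axes.
In Python, from workcell import * gives the robot as it stands. The module is installed in compiled form; this text tells all that it offers.
- The arm moves only by the tool drive_tool, never from a script. Its argument "targets" is a list of rows, each a list of 3 entries, a list of its own where there are three numbers: the shift along the tool's x, y, z in units of 50 mm (1.0 is 50 mm), then the turn, a rotation vector about the tool's x, y, z in units of 8 degrees (1.0 is 8 degrees), then the closure, from -1 (fully open) to 1 (shut). In form: [[[dx, dy, dz], [wx, wy, wz], gripper], ...]. A call has 1 to 20 rows; each row shifts and turns the commanded pose from where the row before left it, along the tool's axes as they then stand; what a row does not reach is not made up. A row lasts 1/10 s, in which the tool goes at most 50 mm and 8.59 degrees, less where a joint would pass 70% of its speed; a pose out of reach is approached as far as the arm can. A call with a number of a shift or a turn outside -1 to 1 is refused whole. A call with a gripper value outside its range is refused whole. The fingers move at their own pace and stop on an object; "squeeze" is the grip in N (left out, the last holds). Time passes only in rows, so rows that do not move let the fingers close. It gives the time, the measured TCP pose, the force, the opening and the grip force at its end, in the units of the state.
- observe(): the state, without advancing time (a new reading comes with each control period).
- snapshot(name): name is "scene" or "top"; returns (picture, depth): 384x512x3 uint8, red, green, blue; 384x512 float32, m along the optical axis (not along the pixel's ray), 0 where there is no reading.
- camera_params(name): a dict with "fov_y" (degrees; the focal length in pixels is half the picture's height over the tangent of half this angle, whatever the lens; pixels are square), "cx", "cy" (the principal point, pixels), "pose" (4x4, takes a point from camera to world coordinates). Camera axes: x right, y up, looking along -z (the intrinsics and any distortion apply to the point x, -y, -z); pixel columns grow to the right and rows downward; lengths in m; the calibration is good to about 2 mm. A picture is of the moment at which its call begins. camera_params takes no time and is no camera call.
- hand_in(): hands the job in; it is judged then, once.
The state is a dict: "time_s": time; "qpos": joint angles; "qd": joint speeds; "effort": joint torques, N m; "eef_pos": TCP position; "orientation": TCP orientation; "ft_force": force on the tool from outside, world axes, zero at the start; "ft_torque": the same for the moment, N m; "grip_width": finger opening in m; "finger_force": force on a finger pad.
Only numpy, scipy, OpenCV 4.12 (cv2) and the standard library are available. Lean on these libraries where they do the work, as an engineer would, in place of code of your own. Each camera call takes 0.05 s, during which the arm holds its last target. There are 200 camera calls.

## Working session

There is one attempt and no reset: what is moved stays moved. The work goes in short steps, Python scripts to look and compute and a tool call to move; the robot and the scene stay as the last step left them, time stands still between calls to the robot, and variables do not carry over. Pictures are saved under pics/ and viewed, at most 14 in all, crops included, and the job is handed in when it is done.

Besides the shell and the picture viewer there is one more tool, called after "Call:" by a JSON object that holds its "name" and its "arguments". drive_tool: Moves the arm, as the interface text tells. Shifts and turns lie within -1 to 1; 1 stands for 50 mm of shift or 8 degrees of turn. Its arguments: {"type":"object","properties":{"targets":{"type":"array"},"squeeze":{"type":"number"}},"required":["targets"]}

```bash
mkdir -p pics; cat > h.py <<'E'
from workcell import *
import numpy as np, cv2
def grab(n,tag):
    im,d=snapshot(n); np.savez(f'{n}_{tag}.npz',im=im,d=d)
    cv2.imwrite(f'pics/{n}_{tag}.png',im[:,:,::-1]); return im,d
def K(n):
    c=camera_params(n); f=192/np.tan(np.radians(c['fov_y'])/2); return c,f
def pts(n,d):
    c,f=K(n); v,u=np.mgrid[0:384,0:512]
    P=np.stack([(u-c['cx'])/f*d,-(v-c['cy'])/f*d,-d],-1)
    T=np.array(c['pose']); return P@T[:3,:3].T+T[:3,3]
def ray(n,u,v,z):
    c,f=K(n);T=np.array(c['pose']); r=T[:3,:3]@np.array([(u-c['cx'])/f,-(v-c['cy'])/f,-1]); o=T[:3,3]
    return o+r*(z-o[2])/r[2]
E
python3 - <<'E'
from h import *
for n in('scene','top'):
    im,d=grab(n,'0'); c=camera_params(n); print(n,{k:(np.round(v,3).tolist()) if not isinstance(v,str) else v for k,v in c.items()}, (d>0).mean(), d.min(),d.max())
print(observe())
a=cv2.imread('pics/scene_0.png');b=cv2.imread('pics/top_0.png')
E
```

```text
scene {'fov_y': 57.184, 'cx': 258.105, 'cy': 193.22, 'pose': [[-0.623, -0.674, 0.397, 0.919], [0.782, -0.541, 0.31, 0.307], [0.006, 0.503, 0.864, 0.931], [0.0, 0.0, 0.0, 1.0]]} 0.9958852132161459 0.0 2.8767667
top {'fov_y': 52.172, 'cx': 260.706, 'cy': 189.769, 'pose': [[0.027, 0.99, -0.135, 0.383], [-1.0, 0.028, 0.008, 0.023], [0.012, 0.135, 0.991, 1.212], [0.0, 0.0, 0.0, 1.0]]} 0.9960581461588541 0.0 2.1395767
{'time_s': 0.1, 'qpos': array([-9.22419155e-01,  2.55707545e-01,  1.07147265e-01, -3.89217872e-04,
       -1.42394692e+00, -2.84588406e-01]), 'qd': array([ 0.00069257, -0.00269663,  0.00367126,  0.00040066, -0.00040832,
        0.00057668]), 'effort': array([-2.90871030e-03, -3.87605631e+01,  2.38474041e+01,  5.37792698e+00,
       -3.79146310e-03, -8.09242721e-06]), 'eef_pos': array([ 0.1955726 , -0.51357485,  0.23048616]), 'orientation': array([[-9.34575765e-01, -3.55763421e-01, -7.26287667e-04],
       [-3.55764146e-01,  9.34574408e-01,  1.59618668e-03],
       [ 1.10905030e-04,  1.75014450e-03, -9.99998462e-01]]), 'ft_force': array([ 1.27371301,  0.5361079 , -0.05868316]), 'ft_torque': array([-0.01394317, -0.00170975, -0.00977241]), 'finger_force': 0.0, 'grip_width': 0.08545918144541846}
```

View pics/top_0.png

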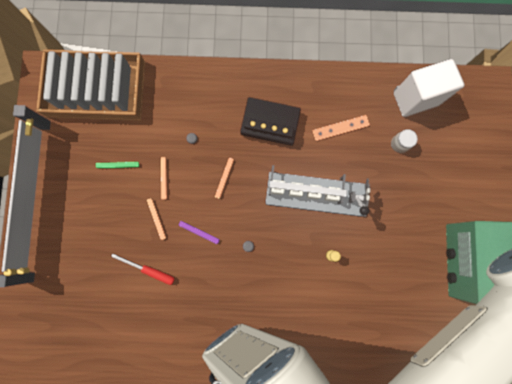

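View pics/scene_0.png

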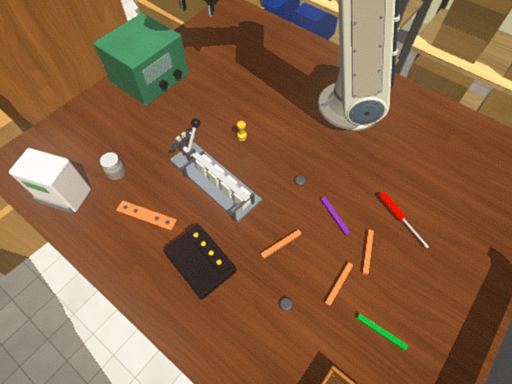

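Top view: three copper rods at (164,178), (225,178) and (156,219). The look-alikes are purple at (199,232) and green at (117,165), and the bus bar is at (341,128). The fixture is at about (318,193), with the lever ball at (364,210) leaning towards the robot (shut). The scene view shows the same three rods at (281,244), (339,283) and (368,251).

```bash
cat >> h.py <<'E'
def rods(n,im,d,zt=0.014):
    hsv=cv2.cvtColor(im,cv2.COLOR_RGB2HSV); m=cv2.inRange(hsv,(5,90,150),(18,200,255))
    k,l,s,_=cv2.connectedComponentsWithStats(m); P=pts(n,d); out=[]
    for i in range(1,k):
        if s[i,4]<60: continue
        v,u=np.nonzero(l==i); w=np.array([ray(n,a,b,zt) for a,b in zip(u,v)])[:,:2].astype(np.float32)
        (c,sz,ang)=cv2.minAreaRect(w); e=np.cov(w.T); ev,V=np.linalg.eigh(e); a=V[:,1]
        out.append((np.round(w.mean(0),4),np.round(c,4),np.round(sorted(sz),3),round(float(np.degrees(np.arctan2(a[1],a[0]))%180),1),round(float(np.median(P[l==i][:,2])),4),s[i,4],(u.mean().round(),v.mean().round())))
    return out
E
python3 - <<'E'
from h import *
for n in('scene','top'):
    z=np.load(f'{n}_0.npz'); im,d=z['im'],z['d']
    for r in rods(n,im,d): print(n,*r)
    P=pts(n,d); print('desk z',np.median(P[250:300,250:300,2]) if n=='top' else np.median(P[300:320,230:260,2]))
a=np.load('top_0.npz')['im'][140:240,130:390][:,:,::-1]; b=np.load('scene_0.npz')['im'][110:310,160:400][:,:,::-1]
a=cv2.resize(a,None,fx=3,fy=3,interpolation=cv2.INTER_CUBIC)
cv2.imwrite('pics/c1.png',a); cv2.imwrite('pics/c2.png',cv2.resize(b[:120,:120],None,fx=5,fy=5,interpolation=cv2.INTER_CUBIC))
# fixture points
for n,box in(('top',(160,225,255,385)),('scene',(110,225,160,270))):
    z=np.load(f'{n}_0.npz'); P=pts(n,z['d'])[box[0]:box[1],box[2]:box[3]].reshape(-1,3); im=z['im'][box[0]:box[1],box[2]:box[3]].reshape(-1,3)
    b=(P[:,2]>.008)&(P[:,2]<.03)&(P[:,0]>.3)&(P[:,0]<.6); print(n,'bed',b.sum(),cv2.minAreaRect(P[b][:,:2].astype(np.float32)),np.median(P[b][:,2]))
    w=(im.min(1)>190); print('white',w.sum(),np.round(np.percentile(P[w],[5,50,95],axis=0),3).tolist())
    k=(im.max(1)<70)&(P[:,2]>.09); print('black',k.sum(),np.round(np.median(P[k],0),4), np.round(P[k].min(0),3),P[k].max(0).round(3))
E
```

```text
Traceback (most recent call last):
  File "h.py", line 20, in rods
    v,u=np.nonzero(l==i); w=np.array([ray(n,a,b,zt) for a,b in zip(u,v)])[:,:2].astype(np.float32)
                                      ~~~^^^^^^^^^^
  File "h.py", line 13, in ray
    c,f=K(n);T=np.array(c['pose']); r=T[:3,:3]@np.array([(u-c['cx'])/f,-(v-c['cy'])/f,-1]); o=T[:3,3]
        ~^^^
  File "h.py", line 7, in K
    c=camera_params(n); f=192/np.tan(np.radians(c['fov_y'])/2); return c,f
ValueError: time passes only in moves, steps and waits
```

```bash
python3 - <<'E'
s=open('h.py').read()
s=s.replace("def K(n):\n    c=camera_params(n);","import functools\n@functools.cache\ndef K(n):\n    c=camera_params(n);")
open('h.py','w').write(s)
E
cat > m.py <<'E'
from h import *
for n in('scene','top'):
    z=np.load(f'{n}_0.npz'); im,d=z['im'],z['d']
    for r in rods(n,im,d): print(n,*r)
    P=pts(n,d); print('desk z',np.median(P[250:300,250:300,2]) if n=='top' else np.median(P[300:320,230:260,2]))
a=np.load('top_0.npz')['im'][140:240,130:390][:,:,::-1]; b=np.load('scene_0.npz')['im'][110:310,160:400][:,:,::-1]
a=cv2.resize(a,None,fx=3,fy=3,interpolation=cv2.INTER_CUBIC)
cv2.imwrite('pics/c1.png',a); cv2.imwrite('pics/c2.png',cv2.resize(b[:120,:120],None,fx=5,fy=5,interpolation=cv2.INTER_CUBIC))
for n,box in(('top',(160,225,255,385)),('scene',(110,225,160,270))):
    z=np.load(f'{n}_0.npz'); P=pts(n,z['d'])[box[0]:box[1],box[2]:box[3]].reshape(-1,3); im=z['im'][box[0]:box[1],box[2]:box[3]].reshape(-1,3)
    b=(P[:,2]>.008)&(P[:,2]<.03)&(P[:,0]>.3)&(P[:,0]<.6); print(n,'bed',b.sum(),cv2.minAreaRect(P[b][:,:2].astype(np.float32)),np.median(P[b][:,2]))
    w=(im.min(1)>190); print('white',w.sum(),np.round(np.percentile(P[w],[5,50,95],axis=0),3).tolist())
    k=(im.max(1)<70)&(P[:,2]>.09); print('black',k.sum(),np.round(np.median(P[k],0),4), np.round(P[k].min(0),3),P[k].max(0).round(3))
E
python3 m.py
```

```text
scene [ 0.5168 -1.1129] [ 0.5057 -1.1329] [0.042 0.738] 74.4 -0.1624 553 (np.float64(40.0), np.float64(49.0))
scene [ 0.051  -0.9182] [ 0.0477 -0.9157] [0.035 0.276] 90.6 -0.4196 208 (np.float64(160.0), np.float64(11.0))
scene [-0.4142 -0.3947] [-0.4364 -0.3967] [0.077 0.183] 95.2 -0.2175 113 (np.float64(322.0), np.float64(6.0))
scene [-0.6452 -0.0807] [-0.6249 -0.0874] [0.048 0.207] 5.5 -0.2088 117 (np.float64(411.0), np.float64(9.0))
scene [ 0.2243 -1.0452] [ 0.2227 -1.0535] [0.043 0.172] 60.9 -0.2119 147 (np.float64(109.0), np.float64(18.0))
scene [-0.5852  0.2295] [-0.6059  0.2135] [0.271 0.391] 89.9 -0.2085 967 (np.float64(476.0), np.float64(46.0))
scene [-0.2758 -0.2368] [-0.276  -0.2419] [0.036 0.096] 25.3 -0.5903 63 (np.float64(335.0), np.float64(37.0))
scene [-0.4094  0.2005] [-0.4103  0.1968] [0.032 0.174] 89.1 -0.2211 145 (np.float64(451.0), np.float64(65.0))
scene [ 0.7153 -0.9305] [ 0.7137 -0.9474] [0.043 0.324] 83.6 -0.3283 424 (np.float64(21.0), np.float64(97.0))
scene [ 0.619  -0.9753] [ 0.6208 -0.9669] [0.03  0.089] 70.5 -0.2698 78 (np.float64(37.0), np.float64(76.0)
[... 3904 characters left out ...]
[0.023 0.2  ] 87.1 0.0012 309 (np.float64(151.0), np.float64(335.0))
desk z 0.0010930233988254434
top bed 2081 ((0.533625602722168, -0.16624337434768677), (0.3983175456523895, 0.11850542575120926), 82.97022247314453) 0.01685735605293215
white 779 [[0.523, -0.234, 0.02], [0.544, -0.131, 0.075], [0.565, -0.023, 0.081]]
black 41 [ 0.4779 -0.2709  0.1508] [ 0.47  -0.279  0.142] [ 0.489 -0.259  0.154]
scene bed 1628 ((0.47366470098495483, -0.1552736908197403), (0.31148067116737366, 0.2515901029109955), 85.330078125) 0.014932794277005002
white 765 [[0.505, -0.273, 0.027], [0.546, -0.13, 0.074], [0.564, -0.023, 0.081]]
black 51 [ 0.4872 -0.266   0.1459] [ 0.474 -0.28   0.135] [ 0.495 -0.257  0.153]
```

View pics/c1.png

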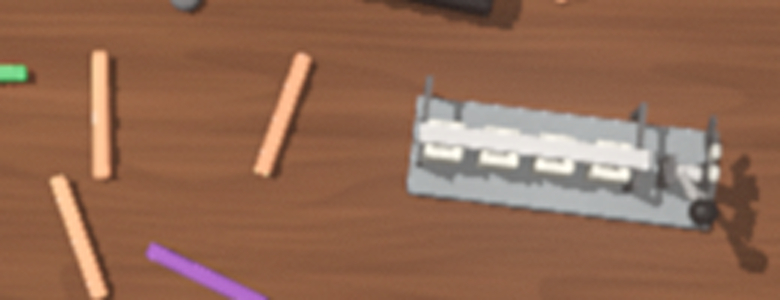

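View pics/c2.png

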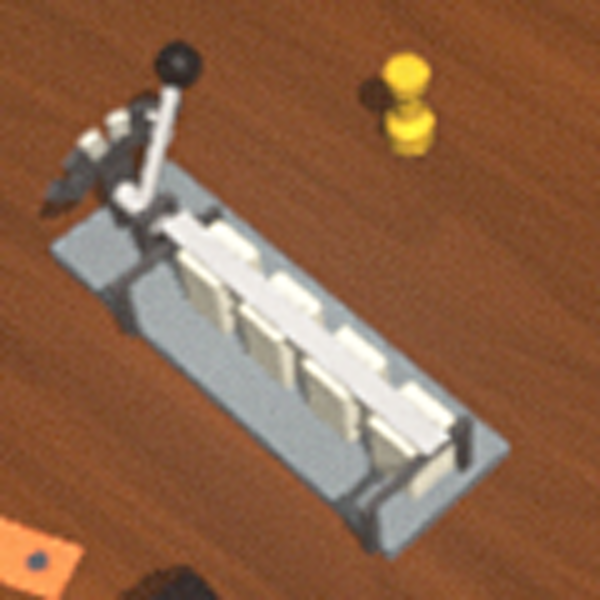

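Three rods are present at top pixels (164,178), (225,178) and (156,219). They are orange-copper and 130 mm long, and crop c1 confirms it. The purple bar at (199,232) and the green bar at (117,165) are the decoys. Crop c2 shows the keeper over the mouths, the lever ball leaning towards the robot, and the white notch plates beside it. Next I'll fit the fixture pose.

```bash
cat > f.py <<'E'
from h import *
C={'top':[(269,172.3),(369,183.3),(367.3,216),(266.3,204)],'scene':[(238,221),(170,158.8),(193,142),(261.6,199.4)]} # (+x+y),(+x-y),(-x-y),(-x+y)
for n,c in C.items():
    w=np.array([ray(n,*p,0.016)[:2] for p in c]); print(n,w.round(4).tolist(),'c',w.mean(0).round(4))
    y=(w[0]+w[3]-w[1]-w[2])/2; x=(w[0]+w[1]-w[2]-w[3])/2
    print(' len',np.linalg.norm(y).round(4),np.linalg.norm(x).round(4),'yaw',np.degrees(np.arctan2(-y[0],y[1])).round(2),np.degrees(np.arctan2(x[1],x[0])).round(2))
    z=np.load(f'{n}_0.npz');im=z['im'].astype(int);P=pts(n,z['d'])
    # bed mask fit
    q=np.array(c,np.float32); box=np.zeros((384,512),np.uint8); cv2.fillPoly(box,[np.int32(q)],1); box=cv2.dilate(box,np.ones((9,9)))
    m=((im[:,:,2]>im[:,:,0]+4)&(im.max(2)>90)&(box>0)).astype(np.uint8)
    v,u=np.nonzero(m); ww=np.array([ray(n,a,b,.016)[:2] for a,b in zip(u,v)],np.float32); print(' mask',len(u),cv2.minAreaRect(ww))
    # ball
    k=(im.max(2)<75)&(P[:,:,2]>.10)&(P[:,:,0]>.4)&(P[:,:,0]<.6)&(P[:,:,1]>-.32)&(P[:,:,1]<-.2)
    v,u=np.nonzero(k); (b,r)=cv2.minEnclosingCircle(np.stack([u,v],1).astype(np.float32)); print(' ball px',b,r,'at .132',ray(n,*b,.132).round(4))
    s=(P[:,:,0]>.45)&(P[:,:,0]<.62)&(P[:,:,1]>-.33)&(P[:,:,1]<-.23)&(P[:,:,2]>.06)
    h=P[s]; print(' lever-end tall pts by y:',[(yy,round(float(h[(abs(h[:,1]-yy)<.005)][:,2].max()),3)) for yy in np.arange(-.325,-.23,.01).round(3) if (abs(h[:,1]-yy)<.005).any()])
    hsv=cv2.cvtColor(z['im'],cv2.COLOR_RGB2HSV)
    for p in ((164,178),(225,178),(156,219)) if n=='top' else ((339,283),):print(' hsv',hsv[p[1],p[0]])
print(' wood',hsv[300,230])
E
python3 f.py
```

```text
top [[0.6017, -0.0113], [0.5762, -0.3215], [0.4748, -0.3153], [0.5029, -0.0054]] c [ 0.5389 -0.1634]
 len 0.3112 0.1003 yaw -4.94 -3.47
 mask 50 ((0.5402094721794128, -0.13875411450862885), (0.2569897174835205, 0.09490324556827545), 84.46334838867188)
 ball px (364.1410217285156, 210.24359130859375) 4.323822975158691 at .132 [ 0.4816 -0.2738  0.132 ]
 lever-end tall pts by y: [(np.float64(-0.295), 0.115), (np.float64(-0.285), 0.147), (np.float64(-0.275), 0.155), (np.float64(-0.265), 0.155), (np.float64(-0.255), 0.147), (np.float64(-0.235), 0.08)]
 hsv [ 13 106 255]
 hsv [ 12 110 249]
 hsv [ 13 100 255]
scene [[0.6071, -0.0086], [0.5751, -0.3188], [0.4804, -0.3088], [0.5088, 0.0003]] c [ 0.5429 -0.159 ]
 len 0.3111 0.097 yaw -5.58 -5.55
 mask 897 ((0.5430837273597717, -0.15933452546596527), (0.3074955344200134, 0.09884435683488846), 84.7031478881836)
 ball px (192.0, 126.0) 8.602425575256348 at .132 [ 0.4946 -0.2746  0.132 ]
 lever-end tall pts by y: [(np.float64(-0.295), 0.113), (np.float64(-0.285), 0.147), (np.float64(-0.275), 0.153), (np.float64(-0.265), 0.153), (np.float64(-0.255), 0.146), (np.float64(-0.235), 0.077)]
 hsv [ 14 167 252]
 wood [ 11 186 133]
```

Call:
{"name": "drive_tool", "arguments": {"targets": [[[-0.51,0.177,0],[0,0,0],-1],[[-0.51,0.177,0],[0,0,0],-1],[[-0.51,0.177,0],[0,0,0],-1],[[-0.51,0.177,0],[0,0,0],-1],[[-0.51,0.177,0],[0,0,0],-1],[[-0.51,0.177,0],[0,0,0],-1],[[-0.51,0.177,0],[0,0,0],-1],[[-0.51,0.177,0],[0,0,0],-1],[[-0.51,0.177,0],[0,0,0],-1],[[-0.51,0.177,0],[0,0,0],-1],[[-0.51,0.177,0],[0,0,0],-1],[[-0.51,0.177,0],[0,0,0],-1],[[-0.51,0.177,0],[0,0,0],-1],[[-0.51,0.177,0],[0,0,0],-1],[[0,0,0],[0,0,0.81],-0.5],[[0,0,0],[0,0,0.81],-0.5],[[0,0,0],[0,0,0.81],-0.5],[[0,0,0],[0,0,0.81],-0.5],[[0,0,0],[0,0,0],-0.5],[[0,0,0],[0,0,0],-0.5]], "squeeze": 30}}

```text
time_s: 2.1
eef_pos: [0.4851, -0.2711, 0.231]
orientation: [[-0.996, 0.085, -0.001], [0.085, 0.996, 0.0], [0.001, 0.0, -1.0]]
ft_force: [-1.2, -0.7, 0.9]
grip_width: 0.0642
finger_force: 0.0
```

Call:
{"name": "drive_tool", "arguments": {"targets": [[[0,0,0.36],[0,0,0],-0.5],[[0,0,0.36],[0,0,0],-0.5],[[0,0,0.36],[0,0,0],-0.5],[[0,0,0.36],[0,0,0],-0.5],[[0,0,0.36],[0,0,0],-0.5],[[0,0,0.36],[0,0,0],-0.5],[[0,0,0],[0,0,0],-0.5],[[0,0,0],[0,0,0],1],[[0,0,0],[0,0,0],1],[[0,0,0],[0,0,0],1],[[0,0,0],[0,0,0],1],[[0,0,0],[0,0,0],1],[[0,0,0],[0,0,0],1],[[0,0,0],[0,0,0],1],[[0,0,0],[0,0,0],1]]}}

```text
time_s: 3.6
eef_pos: [0.4858, -0.2721, 0.1247]
orientation: [[-0.996, 0.088, 0.002], [0.088, 0.996, -0.002], [-0.002, -0.002, -1.0]]
ft_force: [-0.7, -2.6, 6.0]
grip_width: 0.026
finger_force: 29.5
```

Call:
{"name": "drive_tool", "arguments": {"targets": [[[-0.128,0,-0.04],[0,0,0],1],[[-0.128,0,-0.04],[0,0,0],1],[[-0.153,0,-0.035],[0,0,0],1],[[-0.153,0,-0.035],[0,0,0],1],[[-0.157,0,-0.012],[0,0,0],1],[[-0.157,0,-0.012],[0,0,0],1],[[-0.157,0,0.012],[0,0,0],1],[[-0.157,0,0.012],[0,0,0],1],[[-0.153,0,0.035],[0,0,0],1],[[-0.153,0,0.035],[0,0,0],1],[[-0.147,0,0.058],[0,0,0],1],[[-0.147,0,0.058],[0,0,0],1],[[-0.136,0,0.078],[0,0,0],1],[[-0.136,0,0.078],[0,0,0],1],[[-0.052,0,0.038],[0,0,0],1],[[0,0,0],[0,0,0],1],[[0,0,0],[0,0,0],1]]}}

```text
time_s: 5.3
eef_pos: [0.5904, -0.2805, 0.1118]
orientation: [[-0.996, 0.088, -0.0], [0.088, 0.996, 0.0], [0.0, 0.0, -1.0]]
ft_force: [-0.2, -0.3, 1.0]
grip_width: -0.0001
finger_force: 0.0
```

```bash
python3 - <<'E'
from h import *
b,_=grab('scene','1'); 
cv2.imwrite('pics/s1c.png',cv2.resize(b[100:240,140:290,::-1],None,fx=4,fy=4,interpolation=cv2.INTER_CUBIC))
E
```

```text
(no output)
```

View pics/s1c.png

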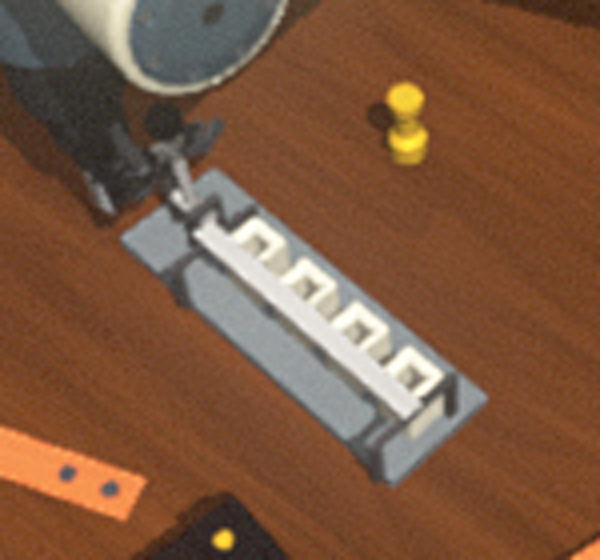

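The lever slipped out of the grip near its middle position. It is now about at the clamp notch and the mouths are partly uncovered. I'll push it over from the robot side with shut fingers.

Call:
{"name": "drive_tool", "arguments": {"targets": [[[0,0,-0.34],[0,0,0],1],[[0,0,-0.34],[0,0,0],1],[[0,0,-0.34],[0,0,0],1],[[0,0,-0.34],[0,0,0],1],[[0.35,0,0],[0,0,0],1],[[0.35,0,0],[0,0,0],1],[[0.35,0,0],[0,0,0],1],[[0.35,0,0],[0,0,0],1],[[0.35,0,0],[0,0,0],1],[[0.35,0,0],[0,0,0],1],[[0,0,0],[0,0,0],1],[[0,0,0.25],[0,0,0],1],[[0,0,0.25],[0,0,0],1],[[0,0,0.25],[0,0,0],1],[[0,0,0.25],[0,0,0],1],[[0,0,0],[0,0,0],1]]}}

```text
time_s: 6.95
eef_pos: [0.4847, -0.2706, 0.1268]
orientation: [[-0.996, 0.089, -0.005], [0.089, 0.996, 0.002], [0.005, 0.001, -1.0]]
ft_force: [0.3, 0.1, -0.1]
grip_width: -0.0003
finger_force: 0.0
```

Call:
{"name": "drive_tool", "arguments": {"targets": [[[-0.16,0,0],[0,0,0],1],[[-0.16,0,0],[0,0,0],1],[[-0.16,0,0],[0,0,0],1],[[-0.16,0,0.01],[0,0,0],1],[[-0.16,0,0.01],[0,0,0],1],[[-0.16,0,0.01],[0,0,0],1],[[-0.16,0,0.02],[0,0,0],1],[[-0.16,0,0.02],[0,0,0],1],[[-0.16,0,0.02],[0,0,0],1],[[-0.1,0,0],[0,0,0],1],[[0,0,0],[0,0,0],1],[[0,0,0],[0,0,0],1]]}}

```text
time_s: 8.15
eef_pos: [0.5631, -0.278, 0.1254]
orientation: [[-0.996, 0.088, 0.001], [0.088, 0.996, -0.0], [-0.001, -0.0, -1.0]]
ft_force: [-2.4, 0.4, -1.9]
grip_width: 0.0004
finger_force: 1.0
```

```bash
python3 - <<'E'
from h import *
b,_=grab('scene','2'); 
cv2.imwrite('pics/s2c.png',cv2.resize(b[100:240,140:290,::-1],None,fx=4,fy=4,interpolation=cv2.INTER_CUBIC))
E
```

```text
(no output)
```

View pics/s2c.png

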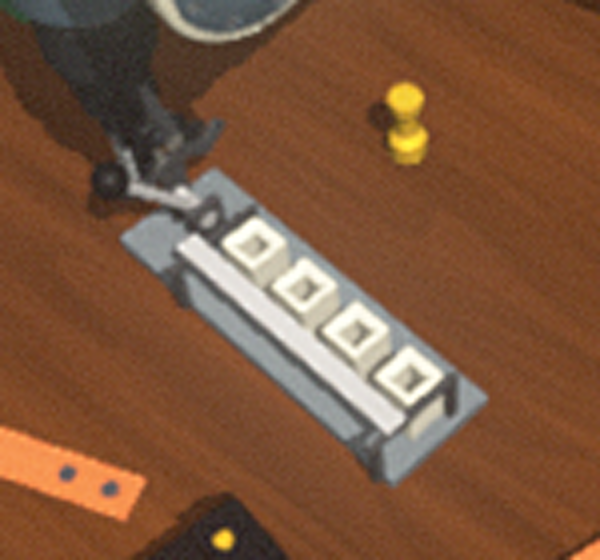

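The keeper is now clear of all four mouths and the ball is at crop (110,180), over on the load side. I'll nudge it a little further, retract and measure.

Call:
{"name": "drive_tool", "arguments": {"targets": [[[-0.04,0,0],[0,0,0],1],[[-0.04,0,0],[0,0,0],1],[[0,0,0],[0,0,0],1],[[0,0,0],[0,0,0],1]]}}

```text
time_s: 8.6
eef_pos: [0.5664, -0.2783, 0.125]
orientation: [[-0.996, 0.089, -0.001], [0.089, 0.996, 0.0], [0.001, 0.0, -1.0]]
ft_force: [-3.7, 1.6, -3.7]
grip_width: 0.0001
finger_force: 2.1
```

```bash
python3 - <<'E'
from h import *
for n in('scene','top'):
    im,d=grab(n,'3'); P=pts(n,d)
    k=(im.max(2)<75)&(P[:,:,2]>.11)&(P[:,:,0]>.57)&(P[:,:,0]<.63)&(P[:,:,1]>-.31)&(P[:,:,1]<-.25)
    print(n,k.sum(),P[k].min(0).round(3),P[k].max(0).round(3),np.median(P[k],0).round(3))
E
```

```text
scene 522 [ 0.57  -0.31   0.118] [ 0.617 -0.25   0.438] [ 0.598 -0.265  0.265]Traceback (most recent call last):
  File "<stdin>", line 5, in <module>
    return umr_minimum(a, axis, None, out, keepdims, initial, where)
ValueError: zero-size array to reduction operation minimum which has no identity
```

Call:
{"name": "drive_tool", "arguments": {"targets": [[[0.2,0,0],[0,0,0],1],[[0.2,0,-0.4],[0,0,0],0],[[0,0,-0.5],[0,0,0],0],[[0,0,-0.6],[0,0,0],0],[[0,0,-0.6],[0,0,0],0],[[0.5,0,-0.6],[0,0,0],0],[[0.6,0,-0.5],[0,0,0],0],[[0.6,0,0],[0,0,0],0],[[0.6,0,0],[0,0,0],0],[[0.6,0,0],[0,0,0],0],[[0.6,0,0],[0,0,0],0],[[0,0,0],[0,0,0],0],[[0,0,0],[0,0,0],0]]}}

```text
time_s: 10.0
eef_pos: [0.3728, -0.2616, 0.2871]
orientation: [[-0.996, 0.089, 0.005], [0.089, 0.996, -0.002], [-0.006, -0.002, -1.0]]
ft_force: [1.2, -0.5, 0.3]
grip_width: 0.0426
finger_force: 0.0
```

```bash
cat >> h.py <<'E'
def rods(n,im,d,zt=0.014):
    hsv=cv2.cvtColor(im,cv2.COLOR_RGB2HSV); m=cv2.inRange(hsv,(5,75,200),(18,190,255)); P=pts(n,d)
    m[(P[:,:,2]<.006)|(P[:,:,2]>.03)]=0
    k,l,s,_=cv2.connectedComponentsWithStats(m); out=[]
    for i in range(1,k):
        if s[i,4]<120: continue
        v,u=np.nonzero(l==i); w=np.array([ray(n,a,b,zt) for a,b in zip(u,v)])[:,:2].astype(np.float32)
        if w[:,0].mean()>.70 or w[:,0].mean()<.2: continue
        c,sz,_=cv2.minAreaRect(w); ev,V=np.linalg.eigh(np.cov(w.T)); a=V[:,1]
        print(n,'rod',np.round(c,4),'mean',w.mean(0).round(4),np.round(sorted(sz),3),'ang',round((np.degrees(np.arctan2(a[1],a[0]))+90)%180-90,1),'z',round(float(np.percentile(P[l==i][:,2],70)),4))
E
cat > look.py <<'E'
import sys
from h import *
t=sys.argv[1]
for n in('scene','top'):
    im,d=grab(n,t); rods(n,im,d)
E
cat > m3.py <<'E'
from h import *
for n in('scene','top'):
    z=np.load(f'{n}_4.npz');im,d=z['im'],z['d'];P=pts(n,d)
    k=(im.max(2)<75)&(P[:,:,2]>.11)&(P[:,:,0]>.56)&(P[:,:,0]<.63)&(P[:,:,1]>-.31)&(P[:,:,1]<-.25)&(P[:,:,2]<.18)
    if k.sum(): 
        v,u=np.nonzero(k);b,r=cv2.minEnclosingCircle(np.stack([u,v],1).astype(np.float32)); print(n,'ball',k.sum(),b,r,ray(n,*b,.132).round(4),P[k].max(0).round(3))
    # sleeves: ceramic tops
    hsv=cv2.cvtColor(im,cv2.COLOR_RGB2HSV)
    m=((im.min(2)>170)&(im[:,:,0].astype(int)-im[:,:,2]>6)&(P[:,:,2]>.055)&(P[:,:,2]<.085)&(P[:,:,0]>.48)&(P[:,:,0]<.6)&(P[:,:,1]>-.25)&(P[:,:,1]<0)).astype(np.uint8)
    kk,l,s,c=cv2.connectedComponentsWithStats(m)
    for i in range(1,kk):
        if s[i,4]>40: print(n,'blk',s[i].tolist(),c[i].round(1))
T=np.load('top_4.npz')['im'][155:225,255:385,::-1];S=np.load('scene_4.npz')['im'][140:225,170:265,::-1]
a=cv2.resize(T,None,fx=6,fy=6,interpolation=cv2.INTER_CUBIC)
cv2.imwrite('pics/t4.png',a)
cv2.imwrite('pics/s4.png',cv2.resize(S,None,fx=6,fy=6,interpolation=cv2.INTER_CUBIC))
E
python3 look.py 4; python3 m3.py
```

```text
scene rod [0.5843 0.1291] mean [0.586  0.1283] [0.015 0.13 ] ang -17.3 z 0.0133
scene rod [0.4515 0.3293] mean [0.4531 0.33  ] [0.015 0.13 ] ang 23.0 z 0.013
scene rod [0.5774 0.3152] mean [0.5793 0.3152] [0.014 0.131] ang 4.1 z 0.0133
top rod [0.5751 0.3159] mean [0.5756 0.3158] [0.012 0.126] ang 5.3 z 0.0166
top rod [0.5819 0.1284] mean [0.5815 0.1285] [0.012 0.128] ang -17.7 z 0.0167
top rod [0.4497 0.3304] mean [0.4493 0.3302] [0.012 0.129] ang 23.0 z 0.0163
scene ball 67 (166.0454559326172, 146.31817626953125) 4.77824068069458 [ 0.5951 -0.2796  0.132 ] [ 0.606 -0.267  0.144]
scene blk [196, 154, 16, 15, 105] [204.2 161.7]
scene blk [184, 159, 57, 50, 384] [212.5 183.5]
scene blk [208, 165, 17, 16, 104] [216.9 172.5]
scene blk [221, 176, 17, 16, 114] [229.7 183.3]
scene blk [234, 187, 17, 14, 93] [242.2 193.8]
top ball 65 (366.5, 171.5) 4.527792930603027 [ 0.5908 -0.2814  0.132 ] [ 0.599 -0.267  0.148]
top blk [271, 170, 76, 15, 384] [309.1 176.9]
top blk [272, 180, 12, 13, 96] [277.7 186.1]
top blk [290, 183, 13, 12, 89] [296.5 188.4]
```

View pics/t4.png

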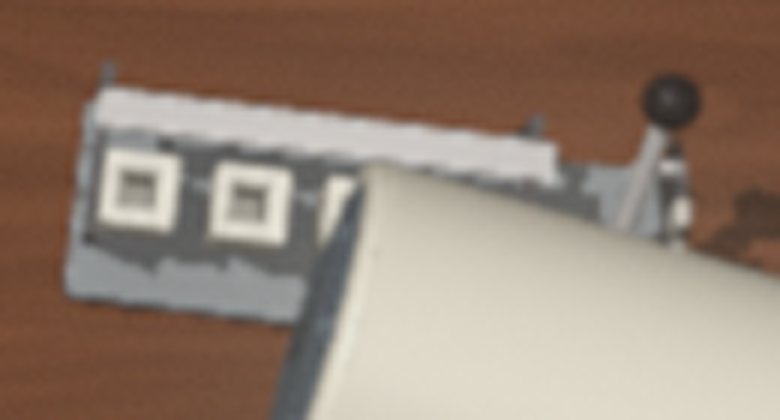

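View pics/s4.png

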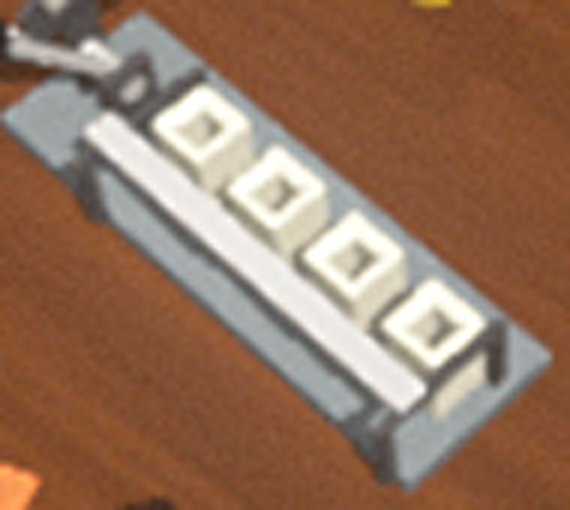

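```bash
python3 - <<'E'
from h import *
S={1:(204.2,161.7),2:(216.9,172.5),3:(229.7,183.3),4:(242.0,193.8)};T={4:(277.85,186.2),3:(296.5,188.4)}
A=[ray('scene',*S[i],.07)[:2] for i in S]; print(np.round(A,4)); d=A[3]-A[0]; print('yaw',np.degrees(np.arctan2(-d[0],d[1])),np.linalg.norm(d))
for i in T: print(i,ray('top',*T[i],.07).round(4), 'expected', (np.array([.541,-.161])+np.array([.0924,.9957])*{4:.125,3:.07}[i]).round(4))
# two-view height of the mouth & rod: triangulate
def tri(a,b):
    o=[];r=[]
    for n,p in(('scene',a),('top',b)):
        q0,q1=ray(n,*p,0),ray(n,*p,.1); o.append(q0); r.append(q1-q0)
    s=np.linalg.lstsq(np.stack([r[0],-r[1]],1),o[1]-o[0],rcond=None)[0]; return o[0]+s[0]*r[0],o[1]+s[1]*r[1]
for i in T: print('tri',i,np.round(tri(S[i],T[i]),4))
E
```

```text
[[ 0.5391 -0.1949]
 [ 0.5441 -0.1396]
 [ 0.5488 -0.086 ]
 [ 0.5535 -0.0361]]
yaw -5.17959736490499 0.15946622115499812
4 [ 0.551  -0.0368  0.07  ] expected [ 0.5526 -0.0365]
3 [ 0.5461 -0.0918  0.07  ] expected [ 0.5475 -0.0913]
tri 4 [[ 0.5519 -0.0375  0.0663]
 [ 0.5516 -0.037   0.0663]]
tri 3 [[ 0.5454 -0.0897  0.062 ]
 [ 0.5472 -0.0926  0.0625]]
```

Lever is at load, about 1.2 (ball at x≈0.593 against the pivot at 0.530). The fixture centre is (0.541,-0.161) with yaw -5.2°. Next is the rod at top pixel (225,178), gripped near its far end.

Call:
{"name": "drive_tool", "arguments": {"targets": [[[-0.264,0.5,0],[0,0,0],0],[[-0.264,0.5,0],[0,0,0],0],[[-0.264,0.5,0],[0,0,0],0],[[-0.264,0.5,0],[0,0,0],0],[[-0.264,0.5,0],[0,0,0],0],[[-0.264,0.5,0],[0,0,0],0],[[-0.264,0.5,0],[0,0,0],0],[[-0.264,0.5,0],[0,0,0],0],[[-0.264,0.5,0],[0,0,0],0],[[-0.264,0.5,0],[0,0,0],0],[[-0.264,0.5,0],[0,0,0],0],[[-0.264,0.5,0],[0,0,0],0],[[-0.264,0.5,0],[0,0,0],0],[[-0.264,0.5,0],[0,0,0],0],[[-0.264,0.5,0],[0,0,0],0],[[-0.264,0.5,0],[0,0,0],0],[[0,0,0],[0,0,0.775],0],[[0,0,0],[0,0,0.775],0],[[0,0,0],[0,0,0],0],[[0,0,0],[0,0,0],0]]}}

```text
time_s: 12.1
eef_pos: [0.6187, 0.1189, 0.2848]
orientation: [[-0.955, 0.297, -0.0], [0.297, 0.955, -0.0], [0.0, -0.0, -1.0]]
ft_force: [-0.6, 0.6, -0.1]
grip_width: 0.0429
finger_force: 0.0
```

Call:
{"name": "drive_tool", "arguments": {"targets": [[[0,0,0.6],[0,0,0],0],[[0,0,0.6],[0,0,0],0],[[0,0,0.6],[0,0,0],0],[[0,0,0.6],[0,0,0],0],[[0,0,0.6],[0,0,0],0],[[0,0,0.6],[0,0,0],0],[[0,0,0.5],[0,0,0],0],[[0,0,0],[0,0,0],0],[[0,0,0],[0,0,0],0]]}}

```text
time_s: 13.0
eef_pos: [0.6187, 0.1184, 0.0809]
orientation: [[-0.954, 0.299, 0.0], [0.299, 0.954, -0.001], [-0.001, -0.0, -1.0]]
ft_force: [-0.3, -0.6, 1.3]
grip_width: 0.0427
finger_force: 0.0
```

Call:
{"name": "drive_tool", "arguments": {"targets": [[[0,0,0.4],[0,0,0],0],[[0,0,0.4],[0,0,0],0],[[0,0,0.4],[0,0,0],0],[[0,0,0.34],[0,0,0],0],[[0,0,0],[0,0,0],0],[[0,0,0],[0,0,0],1],[[0,0,0],[0,0,0],1],[[0,0,0],[0,0,0],1],[[0,0,0],[0,0,0],1],[[0,0,0],[0,0,0],1],[[0,0,0],[0,0,0],1],[[0,0,0],[0,0,0],1],[[0,0,0],[0,0,0],1]], "squeeze": 70}}

```text
time_s: 14.3
eef_pos: [0.6198, 0.1188, 0.0058]
orientation: [[-0.954, 0.3, 0.004], [0.3, 0.954, 0.001], [-0.004, 0.002, -1.0]]
ft_force: [-1.2, -0.3, 6.1]
grip_width: 0.0114
finger_force: 70.0
```

Call:
{"name": "drive_tool", "arguments": {"targets": [[[0,0,0],[0,0,0],0.4],[[0,0,0],[0,0,0],0.4],[[0,0,0.05],[0,0,0],0.4],[[0,0,0],[0,0,0],0.4],[[0,0,0],[0,0,0],0.4]]}}

```text
time_s: 14.8
eef_pos: [0.618, 0.1186, 0.0004]
orientation: [[-0.954, 0.3, -0.001], [0.3, 0.954, -0.0], [0.001, -0.0, -1.0]]
ft_force: [0.8, 0.7, -0.4]
grip_width: 0.0254
finger_force: 0.0
```

Call:
{"name": "drive_tool", "arguments": {"targets": [[[0,0,0],[0,0,0],1],[[0,0,0],[0,0,0],1],[[0,0,0],[0,0,0],1],[[0,0,0],[0,0,0],1],[[0,0,0],[0,0,0],1]]}}

```text
time_s: 15.3
eef_pos: [0.6182, 0.1186, 0.0009]
orientation: [[-0.954, 0.3, 0.0], [0.3, 0.954, 0.0], [-0.0, 0.0, -1.0]]
ft_force: [-1.3, -0.3, 1.8]
grip_width: 0.0118
finger_force: 70.6
```

Call:
{"name": "drive_tool", "arguments": {"targets": [[[0,0,-0.3],[0,0,0],1],[[0,0,-0.5],[0,0,0],1],[[0,0,-0.6],[0,0,0],1],[[0,0,-0.6],[0,0,0],1],[[0,0,-0.6],[0,0,0],1],[[0,0,-0.6],[0,0,0],1],[[0,0,-0.6],[0,0,0],1],[[0,0,-0.6],[0,0,0],1],[[0,0,-0.6],[0,0,0],1],[[0,0,0],[0,-0.5,0],1],[[0,0,0],[0,-0.5,0],1],[[0,0,0],[0,-0.5,0],1],[[0,0,0],[0,-0.5,0],1],[[0,0,0],[0,0,0],1]]}}

```text
time_s: 16.7
eef_pos: [0.6155, 0.1184, 0.2489]
orientation: [[-0.918, 0.299, 0.26], [0.287, 0.954, -0.084], [-0.273, -0.002, -0.962]]
ft_force: [-0.6, -0.4, -3.2]
grip_width: 0.0121
finger_force: 70.1
```

Call:
{"name": "drive_tool", "arguments": {"targets": [[[0,0,0],[0,-0.66,0],1],[[0,0,0],[0,-0.66,0],1],[[0,0,0],[0,-0.66,0],1],[[0,0,0],[0,-0.66,0],1],[[0,0,0],[0,-0.66,0],1],[[0,0,0],[0,-0.66,0],1],[[0,0,0],[0,-0.66,0],1],[[0,0,0],[0,-0.66,0],1],[[0,0,0],[0,-0.66,0],1],[[0,0,0],[0,-0.66,0],1],[[0,0,0],[0,-0.66,0],1],[[0,0,0],[0,-0.66,0],1],[[0,0,0],[0,-0.66,0],1],[[0,0,0],[0,-0.67,0],1],[[0,0,0],[0,0,0],1],[[0,0,0],[0,0,0],1]]}}

```text
time_s: 18.3
eef_pos: [0.6513, 0.0249, 0.4768]
orientation: [[-0.451, 0.114, 0.885], [-0.009, 0.991, -0.133], [-0.893, -0.068, -0.445]]
ft_force: [-0.0, -0.2, -2.4]
grip_width: 0.0118
finger_force: 70.2
```

```bash
python3 - <<'E'
from h import *
a,_=grab('scene','5'); b,_=grab('top','5')
cv2.imwrite('pics/v5.png',cv2.resize(a[60:330,120:480,::-1],None,fx=2,fy=2))
print(observe()['qpos'].round(3))
E
```

```text
[ 0.314 -0.174 -0.589  1.359 -0.419 -3.053]
```

View pics/v5.png

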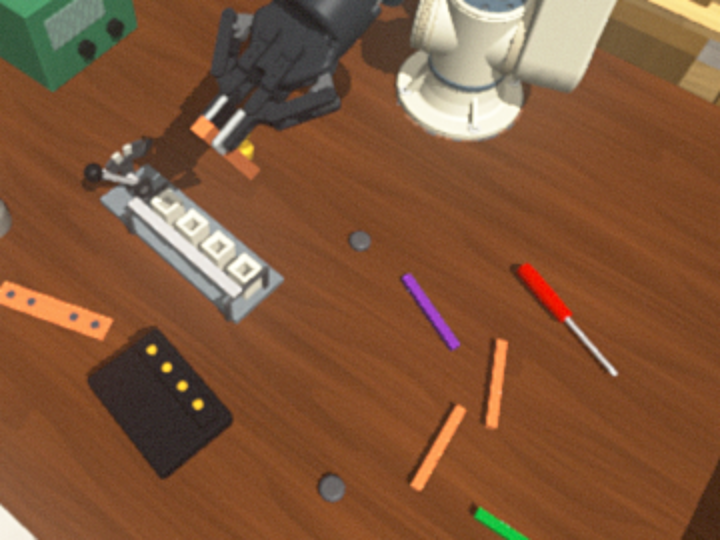

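That hit a wrist limit: j6 is at -3.05, so this arm can't tilt the tool forward. I'll identify the wrist's kinematic structure so I can plan a sideways placing pose.

```bash
cat > log.py <<'E'
from h import *
import json
s=observe(); r=dict(q=s['qpos'].tolist(),p=s['eef_pos'].tolist(),R=s['orientation'].tolist())
L=[json.loads(x) for x in open('log.jsonl')] if __import__('os').path.exists('log.jsonl') else []
L.append(r); open('log.jsonl','a').write(json.dumps(r)+'\n')
E
cat > log.jsonl <<'E'
{"q":[-0.922419155,0.255707545,0.107147265,-0.000389217872,-1.42394692,-0.284588406],"p":[0.1955726,-0.51357485,0.23048616],"R":[[-0.934575765,-0.355763421,-0.000726287667],[-0.355764146,0.934574408,0.00159618668],[0.00011090503,0.00175014450,-0.999998462]]}
E
python3 log.py; python3 - <<'E'
import json,itertools,numpy as np
from scipy.spatial.transform import Rotation as Ro
L=[json.loads(x) for x in open('log.jsonl')]
best=[]
for s in itertools.product([1,-1],repeat=5):
  Cs=[]
  for l in L:
    q=l['q']
    A=Ro.from_euler('Z',q[0])*Ro.from_euler('Y',s[0]*q[1]+s[1]*q[2])*Ro.from_euler('X',s[2]*q[3])*Ro.from_euler('Y',s[3]*q[4])*Ro.from_euler('X',s[4]*q[5])
    Cs.append(A.inv()*Ro.from_matrix(l['R']))
  best.append(((Cs[0].inv()*Cs[1]).magnitude(),s,Cs[0].as_matrix().round(2).tolist()))
for b in sorted(best)[:4]: print(b)
print(np.round(L[-1]['q'],3),np.round(L[-1]['p'],3))
E
```

```text
(3.668858551431924e-09, (1, -1, -1, -1, -1), [[-0.0, -0.0, 1.0], [-1.0, 0.0, -0.0], [-0.0, -1.0, -0.0]])
(0.6529058647097361, (-1, -1, -1, -1, -1), [[-0.14, -0.47, 0.87], [-0.99, 0.03, -0.14], [0.03, -0.88, -0.47]])
(0.7472233578847981, (1, -1, -1, -1, 1), [[-0.0, -0.0, 1.0], [-0.84, 0.54, 0.0], [-0.54, -0.84, -0.0]])
(0.8021103924485897, (-1, -1, -1, -1, 1), [[-0.14, -0.47, 0.87], [-0.85, 0.5, 0.14], [-0.5, -0.72, -0.47]])
[ 0.314 -0.174 -0.589  1.359 -0.419 -3.053] [0.651 0.026 0.476]
```

Call:
{"name": "drive_tool", "arguments": {"targets": [[[0,0,0],[0,0.5,0],1],[[0,0,0],[0,0.5,0],1],[[0,0,0],[0,0.5,0],1],[[0,0,0],[0,0.5,0],1],[[0,0,0],[0,0,0],1]]}}

```text
time_s: 18.9
eef_pos: [0.6533, 0.027, 0.4796]
orientation: [[-0.666, 0.113, 0.738], [0.026, 0.991, -0.129], [-0.746, -0.066, -0.663]]
ft_force: [0.5, 0.2, -1.1]
grip_width: 0.012
finger_force: 70.2
```

```bash
python3 log.py; tail -1 log.jsonl
```

```text
{"q": [0.5024218353207922, -0.06696584160436186, -0.17426586318797885, 0.6654397770446975, -0.8604147145398959, -2.4429338180706868], "p": [0.6532560198680638, 0.026963685996549757, 0.47959784003132516], "R": [[-0.6655871647633278, 0.11331900593772569, 0.7376669499141197], [0.0260847065616192, 0.991333839523403, -0.12875094834362116], [-0.7458641392277208, -0.06645315273990603, -0.6627749726000658]]}
```

Call:
{"name": "drive_tool", "arguments": {"targets": [[[0,0,0],[0,0.5,0],1],[[0,0,0],[0,0.5,0],1],[[0,0,0],[0,0.5,0],1],[[0,0,0],[0,0.5,0],1],[[0,0,0],[0,0.5,0],1],[[0,0,0],[0,0.5,0],1],[[0,0,0],[0,0,0],1]]}}

```text
time_s: 19.6
eef_pos: [0.6537, 0.0245, 0.4766]
orientation: [[-0.909, 0.118, 0.401], [0.079, 0.991, -0.112], [-0.41, -0.07, -0.909]]
ft_force: [1.5, -0.7, -2.1]
grip_width: 0.0118
finger_force: 70.1
```

```bash
python3 log.py; tail -1 log.jsonl
```

```text
{"q": [0.4216701185516857, 0.2262743662750094, 0.5061485203614909, 0.26979013765731535, -1.5145920320204396, -2.0647658973107177], "p": [0.653682783357895, 0.024517330129550107, 0.47661896609815435], "R": [[-0.9086315882762097, 0.11755304709591341, 0.4007117641211933], [0.07880536592925401, 0.990589187855647, -0.11190520633217378], [-0.41009553897526035, -0.0701023681622525, -0.9093444379830093]]}
```

```bash
cat > kin.py <<'E'
import json,numpy as np
from scipy.spatial.transform import Rotation as Ro
from scipy.optimize import least_squares
C=np.array([[0,0,1],[-1,0,0],[0,-1,0.]])
E=Ro.from_euler
lo=np.array([-2.95,-1.21,-1.09,-2.87,-2.94,-3.05]);hi=np.array([2.95,1.97,1.5,1.71,-.07,3.05])
def chain(q):
    A1=E('Z',q[0]);A2=A1*E('Y',q[1]);A3=A1*E('Y',q[1]-q[2]);A4=A3*E('X',-q[3]);A5=A4*E('Y',-q[4]);A6=A5*E('X',-q[5]);return A1,A2,A3,A4,A5,A6
def rows(q):
    A1,A2,A3,A4,A5,A6=[a.as_matrix() for a in chain(q)]
    z=np.array([0,0,1.])
    return np.stack([z,A1[:,0],A1[:,1],A2[:,2],A3[:,0],A3[:,2],A4[:,1],A5[:,0]],1) # h,a1,y0,u,fx,fz,w,t
L=[json.loads(x) for x in open('log.jsonl')]
M=np.vstack([rows(l['q']) for l in L]);b=np.hstack([l['p'] for l in L])
par,res,rk,sv=np.linalg.lstsq(M,b,rcond=None)
def fk(q): return rows(q)@par,chain(q)[-1].as_matrix()@C
def ik(p,R,seeds=30,q0=None):
    rng=np.random.default_rng(0);best=[]
    for k in range(seeds):
        s=q0 if (k==0 and q0 is not None) else rng.uniform(lo+.05,hi-.05)
        f=lambda q:np.r_[(fk(q)[0]-p)*10,(fk(q)[1]-R).ravel()]
        o=least_squares(f,s,bounds=(lo,hi))
        if o.cost<1e-4 and not any(np.abs(o.x-x).max()<.05 for x in best): best.append(o.x)
    return best
if __name__=='__main__':
    print(par.round(4),rk,sv.round(3)); print((M@par-b).round(4))
E
python3 kin.py
```

```text
[ 0.1482 -0.      0.      0.5207  0.4008  0.     -0.1544  0.3621] 8 [3.871 2.979 2.575 0.919 0.608 0.465 0.254 0.111]
[ 0.  0.  0.  0.  0. -0. -0. -0.  0.  0. -0. -0.]
```

```bash
cat > plan.py <<'E'
from kin import *
c=np.array([.541,-.161]);th=np.radians(-5.2);fx=np.array([np.cos(th),np.sin(th),0]);fy=np.array([-np.sin(th),np.cos(th),0])
sl={i:c+fy[:2]*y for i,y in zip((1,2,3,4),(-.04,.015,.07,.125))}
def tgt(s,zd,h,g=.0373,zo=.006):
    z={'+x':fx,'-x':-fx,'+y':fy,'-y':-fy}[zd]; x=np.array([0,0,-1.]); R=np.stack([x,np.cross(z,x),z],1)
    p=np.r_[sl[s],h]+z*zo; return p,R   # TCP is zo beyond rod axis
if __name__=='__main__':
    for zd in('+x','-x','+y','-y'):
        for s in (1,4):
            for h in(.122,.26):
                for q in ik(*tgt(s,zd,h),seeds=16): 
                    A=chain(q); el=par[0]*np.array([0,0,1])+A[1].as_matrix()[:,2]*par[3]; wr=el+A[2].as_matrix()[:,0]*par[4]; w5=wr+A[3].as_matrix()[:,1]*par[6]
                    print(zd,s,h,q.round(2),'margin',np.minimum(q-lo,hi-q).min().round(2),'elbow z',el[2].round(2),'wr',wr.round(2),'w5',w5.round(2))
E
python3 plan.py
```

```text
+x 1 0.122 [-1.09  0.76 -0.8  -2.14 -1.57  1.56] margin 0.29 elbow z 0.52 wr [ 0.17 -0.32  0.12] w5 [ 0.18 -0.17  0.12]
+x 1 0.26 [-1.05  0.19 -0.72 -2.08 -1.21  1.01] margin 0.37 elbow z 0.66 wr [ 0.17 -0.3   0.34] w5 [ 0.18 -0.17  0.26]
+x 4 0.122 [-0.68  1.04 -1.09 -2.47 -2.02  1.9 ] margin 0.0 elbow z 0.41 wr [ 0.18 -0.15  0.07] w5 [ 0.2  -0.    0.12]
+x 4 0.26 [-0.69  0.14 -1.   -2.49 -1.22  1.32] margin 0.09 elbow z 0.66 wr [ 0.18 -0.15  0.3 ] w5 [ 0.2  -0.    0.26]
-x 1 0.122 [-0.09  1.46  1.25 -0.02 -2.93  1.55] margin 0.01 elbow z 0.21 wr [ 0.91 -0.08  0.12] w5 [ 0.89 -0.23  0.12]
+y 1 0.122 [-0.77  1.02  0.6  -1.25 -2.18  0.52] margin 0.76 elbow z 0.42 wr [ 0.58 -0.56  0.26] w5 [ 0.51 -0.56  0.12]
+y 1 0.26 [-0.8   0.85  0.64 -1.39 -2.26  0.28] margin 0.68 elbow z 0.49 wr [ 0.55 -0.56  0.41] w5 [ 0.51 -0.56  0.26]
+y 4 0.122 [-0.58  0.9   0.28 -1.28 -1.96  0.67] margin 0.98 elbow z 0.47 wr [ 0.62 -0.4   0.24] w5 [ 0.52 -0.39  0.12]
+y 4 0.26 [-0.6   0.69  0.32 -1.37 -2.04  0.43] margin 0.9 elbow z 0.55 wr [ 0.58 -0.4   0.4 ] w5 [ 0.52 -0.39  0.26]
-y 1 0.122 [ 0.38  0.84 -0.58  1.1  -1.64  1.71] margin 0.51 elbow z 0.5 wr [0.42 0.17 0.1 ] w5 [0.57 0.15 0.12]
-y 1 0.26 [ 0.37  0.61 -0.55  1.14 -1.75  1.94] margin 0.54 elbow z 0.57 wr [0.43 0.17 0.2 ] w5 [0.57 0.15 0.26]
-y 4 0.122 [ 0.65  0.92 -0.31  0.86 -1.8   1.82] margin 0.78 elbow z 0.46 wr [0.44 0.33 0.08] w5 [0.58 0.32 0.12]
-y 4 0.26 [ 0.64  0.72 -0.3   0.92 -1.93  2.  ] margin 0.79 elbow z 0.54 wr [0.44 0.33 0.2 ] w5 [0.58 0.32 0.26]
```

The kinematics fit exactly. The workable placing pose has the tool horizontal and pointing along fixture -y, with joint margin over 0.5 rad, filling sleeves 1, 2, 3 in that order. I'll simulate the path first.

```bash
cat > sim.py <<'E'
from plan import *
from h import observe
def track(segs,q=None):
    q=np.array(observe()['qpos']) if q is None else q
    p,R=fk(q)
    for d,w,n in segs:
        mg=9;jmp=0
        for _ in range(n):
            p=p+R@(np.array(d)*.05); R=R@Ro.from_rotvec(np.radians(8)*np.array(w)).as_matrix()
            f=lambda x:np.r_[(fk(x)[0]-p)*10,(fk(x)[1]-R).ravel()]
            o=least_squares(f,np.clip(q,lo+1e-4,hi-1e-4),bounds=(lo,hi)); jmp=max(jmp,np.abs(o.x-q).max()); q=o.x; mg=min(mg,np.minimum(q-lo,hi-q).min())
        print(d,w,n,'p',p.round(3),'q',q.round(2),'mg',round(mg,2),'jmp',round(jmp,3),'cost',f"{o.cost:.0e}")
    return q,p,R
def rel(Rt,R): return (Ro.from_matrix(R).inv()*Ro.from_matrix(Rt)).as_rotvec()/np.radians(8)
E
python3 - <<'E'
from sim import *
s=observe(); R=np.array(s['orientation'])
V=np.stack([fy,fx,[0,0,-1.]],1)  # vertical pre-tilt pose
# first upright keeping heading
x=R[:,0].copy();x[2]=0;x/=np.linalg.norm(x);V0=np.stack([x,np.cross([0,0,-1],x),[0,0,-1]],1)
r=rel(V0,R);print('to vertical',r.round(3))
ang=np.degrees(np.arctan2(fy[1],fy[0])-np.arctan2(x[1],x[0]));print('world yaw',ang,'wz',-(ang+360)/8,-ang/8)
q,p,R1=track([((0,0,0),tuple(r/4),4)])
d=R1.T@(np.array([.55,0.03,.36])-p)/.05; print('shift',d.round(2))
q,p,R2=track([(tuple(d/8),(0,0,0),8),((0,0,0),(0,0,-(ang+360)/8/40),40),((0,0,0),(0,-11.25/15,0),15)],q)
print(R2.round(2)); 
pt,Rt=tgt(1,'-y',.26); print('shift to above s1',(R2.T@(pt-p)/.05).round(2))
d=R2.T@(pt-p)/.05
track([(tuple(d/10),(0,0,0),10),((.13/.05/10,0,0),(0,0,0),10)],q)
E
```

```text
to vertical [-0.543  3.025 -0.116]
world yaw -90.24315661608085 wz -33.71960542298989 11.280394577010107
(0, 0, 0) (np.float64(-0.13570229407704737), np.float64(0.7562131452900428), np.float64(-0.02910547406847457)) 4 p [0.654 0.025 0.477] q [ 0.29  0.7   1.5   0.02 -2.32 -1.93] mg 0.0 jmp 0.316 cost 4e-03
shift [ 2.08 -0.07  2.33]
(np.float64(0.2594218719051333), np.float64(-0.008741457229885605), np.float64(0.2915474149046339)) (0, 0, 0) 8 p [0.554 0.03  0.352] q [ 0.35  0.22  0.36  0.02 -1.66 -2.  ] mg 0.36 jmp 0.359 cost 5e-25
(0, 0, 0) (0, 0, np.float64(-0.8429901355747473)) 40 p [0.554 0.03  0.352] q [ 0.35  0.22  0.36  0.02 -1.66  2.7 ] mg 0.35 jmp 0.118 cost 4e-19
(0, 0, 0) (0, -0.75, 0) 15 p [0.554 0.03  0.352] q [ 0.72  0.68 -0.11  0.93 -2.1   2.12] mg 0.4 jmp 0.095 cost 8e-19
[[ 0.05  0.99 -0.09]
 [ 0.   -0.09 -1.  ]
 [-1.    0.05 -0.  ]]
shift to above s1 [1.81 0.   4.75]
(np.float64(0.18149078025741416), np.float64(0.00017478716437718662), np.float64(0.4754674270898855)) (0, 0, 0) 10 p [ 0.537 -0.207  0.26 ] q [ 0.37  0.61 -0.55  1.14 -1.74  1.89] mg 0.54 jmp 0.056 cost 2e-26
(0.26, 0, 0) (0, 0, 0) 10 p [ 0.544 -0.207  0.13 ] q [ 0.38  0.83 -0.56  1.11 -1.65  1.68] mg 0.52 jmp 0.023 cost 8e-20
```

Call:
{"name": "drive_tool", "arguments": {"targets": [[[0.35,0,0.17],[0,0,0],1],[[0.35,0,0.17],[0,0,0],1],[[0.35,0,0.17],[0,0,0],1],[[0.35,0,0.17],[0,0,0],1],[[0.35,0,0.17],[0,0,0],1],[[0.35,0,0.17],[0,0,0],1],[[0.35,0,0.17],[0,0,0],1],[[0.35,0,0.17],[0,0,0],1],[[0,0,0],[-0.136,0.756,-0.03],1],[[0,0,0],[-0.136,0.756,-0.03],1],[[0,0,0],[-0.136,0.756,-0.03],1],[[0,0,0],[-0.136,0.756,-0.03],1],[[0,0,0],[0,0,0],1]]}}

```text
time_s: 20.9
eef_pos: [0.5539, 0.0271, 0.3558]
orientation: [[-0.996, 0.087, -0.002], [0.087, 0.996, -0.001], [0.002, -0.001, -1.0]]
ft_force: [0.2, -0.4, -2.2]
grip_width: 0.0119
finger_force: 70.0
```

Call:
{"name": "drive_tool", "arguments": {"targets": [[[0,0,0],[0,0,-0.84],1],[[0,0,0],[0,0,-0.84],1],[[0,0,0],[0,0,-0.84],1],[[0,0,0],[0,0,-0.84],1],[[0,0,0],[0,0,-0.84],1],[[0,0,0],[0,0,-0.84],1],[[0,0,0],[0,0,-0.84],1],[[0,0,0],[0,0,-0.84],1],[[0,0,0],[0,0,-0.84],1],[[0,0,0],[0,0,-0.84],1],[[0,0,0],[0,0,-0.84],1],[[0,0,0],[0,0,-0.84],1],[[0,0,0],[0,0,-0.84],1],[[0,0,0],[0,0,-0.84],1],[[0,0,0],[0,0,-0.84],1],[[0,0,0],[0,0,-0.84],1],[[0,0,0],[0,0,-0.84],1],[[0,0,0],[0,0,-0.84],1],[[0,0,0],[0,0,-0.84],1],[[0,0,0],[0,0,-0.84],1]]}}

```text
time_s: 22.9
eef_pos: [0.5517, 0.0274, 0.359]
orientation: [[0.64, -0.768, 0.006], [-0.768, -0.64, -0.0], [0.004, -0.004, -1.0]]
ft_force: [0.6, -0.2, -1.9]
grip_width: 0.0121
finger_force: 70.1
```

Call:
{"name": "drive_tool", "arguments": {"targets": [[[0,0,0],[0,0,-0.84],1],[[0,0,0],[0,0,-0.84],1],[[0,0,0],[0,0,-0.84],1],[[0,0,0],[0,0,-0.84],1],[[0,0,0],[0,0,-0.84],1],[[0,0,0],[0,0,-0.84],1],[[0,0,0],[0,0,-0.84],1],[[0,0,0],[0,0,-0.84],1],[[0,0,0],[0,0,-0.84],1],[[0,0,0],[0,0,-0.84],1],[[0,0,0],[0,0,-0.84],1],[[0,0,0],[0,0,-0.84],1],[[0,0,0],[0,0,-0.84],1],[[0,0,0],[0,0,-0.84],1],[[0,0,0],[0,0,-0.84],1],[[0,0,0],[0,0,-0.84],1],[[0,0,0],[0,0,-0.84],1],[[0,0,0],[0,0,-0.84],1],[[0,0,0],[0,0,-0.84],1],[[0,0,0],[0,0,0],1]]}}

```text
time_s: 24.9
eef_pos: [0.5516, 0.0275, 0.3591]
orientation: [[0.22, 0.976, 0.005], [0.976, -0.22, -0.0], [0.001, 0.005, -1.0]]
ft_force: [0.3, -0.4, -1.6]
grip_width: 0.0119
finger_force: 70.1
```

```bash
python3 - <<'E'
from sim import *
s=observe(); R=np.array(s['orientation']);p=s['eef_pos'];print(p.round(4),s['qpos'].round(2),s['grip_width'])
V=np.stack([fy,fx,[0,0,-1.]],1); print(rel(V,R).round(3))
E
```

```text
[0.5516 0.0275 0.3591] [ 0.33  0.26  0.43  0.   -1.74  2.59] 0.01192994658302709
[ 0.037 -0.004 -0.938]
```

Now one more yaw, then tilt the rod upright.

Call:
{"name": "drive_tool", "arguments": {"targets": [[[0,0,0],[0.037,0,-0.938],1],[[0,0,0],[0,-0.75,0],1],[[0,0,0],[0,-0.75,0],1],[[0,0,0],[0,-0.75,0],1],[[0,0,0],[0,-0.75,0],1],[[0,0,0],[0,-0.75,0],1],[[0,0,0],[0,-0.75,0],1],[[0,0,0],[0,-0.75,0],1],[[0,0,0],[0,-0.75,0],1],[[0,0,0],[0,-0.75,0],1],[[0,0,0],[0,-0.75,0],1],[[0,0,0],[0,-0.75,0],1],[[0,0,0],[0,-0.75,0],1],[[0,0,0],[0,-0.75,0],1],[[0,0,0],[0,-0.75,0],1],[[0,0,0],[0,-0.75,0],1],[[0,0,0],[0,0,0],1],[[0,0,0],[0,0,0],1]]}}

```text
time_s: 26.7
eef_pos: [0.5526, 0.028, 0.3592]
orientation: [[0.001, 0.996, -0.088], [0.005, -0.088, -0.996], [-1.0, 0.0, -0.005]]
ft_force: [0.3, 0.0, -1.5]
grip_width: 0.0123
finger_force: 70.3
```

```bash
cat > to.py <<'E'
import sys
from sim import *
# usage: to.py sleeve height -> shift & turn (total units)
s=observe(); R=np.array(s['orientation']);p=np.array(s['eef_pos']);print(p.round(4),s['qpos'].round(2),'ft',s['ft_force'].round(1))
pt,Rt=tgt(int(sys.argv[1]),'-y',float(sys.argv[2])); r=rel(Rt,R); print('turn',r.round(3),'shift(after turn)',(Rt.T@(pt-p)/.05).round(3),'shift(now axes)',(R.T@(pt-p)/.05).round(3))
E
python3 to.py 1 .27
```

```text
[0.5526 0.028  0.3592] [ 0.72  0.67 -0.11  0.93 -2.1   2.18] ft [ 0.3  0.  -1.5]
turn [ 0.021 -0.035 -0.001] shift(after turn) [1.783 0.112 4.705] shift(now axes) [1.76  0.099 4.714]
```

Call:
{"name": "drive_tool", "arguments": {"targets": [[[0,0,0],[0.02,-0.035,0],1],[[0.178,0.011,0.47],[0,0,0],1],[[0.178,0.011,0.47],[0,0,0],1],[[0.178,0.011,0.47],[0,0,0],1],[[0.178,0.011,0.47],[0,0,0],1],[[0.178,0.011,0.47],[0,0,0],1],[[0.178,0.011,0.47],[0,0,0],1],[[0.178,0.011,0.47],[0,0,0],1],[[0.178,0.011,0.47],[0,0,0],1],[[0.178,0.011,0.47],[0,0,0],1],[[0.178,0.011,0.47],[0,0,0],1],[[0,0,0],[0,0,0],1],[[0,0,0],[0,0,0],1]]}}

```text
time_s: 28.0
eef_pos: [0.5359, -0.207, 0.2721]
orientation: [[0.002, 0.996, -0.093], [-0.001, -0.093, -0.996], [-1.0, 0.002, 0.001]]
ft_force: [0.3, 0.1, -2.6]
grip_width: 0.012
finger_force: 70.3
```

```bash
python3 to.py 1 .27; cat > held.py <<'E'
import sys
from h import *
t=sys.argv[1]; p=observe()['eef_pos']
for n in('scene','top'):
    im,d=grab(n,t);P=pts(n,d)
    hsv=cv2.cvtColor(im,cv2.COLOR_RGB2HSV); m=cv2.inRange(hsv,(4,75,120),(18,210,255)).astype(bool)
    m&=(np.hypot(P[:,:,0]-p[0],P[:,:,1]-p[1])<.04)&(P[:,:,2]>p[2]-.13)&(P[:,:,2]<p[2]+.06)
    Q=P[m]; print(n,m.sum())
    for z in np.arange(p[2]-.11,p[2]+.05,.02):
        k=abs(Q[:,2]-z)<.01
        if k.sum()>5: print('  z',z.round(3),k.sum(),'xmin/max',np.percentile(Q[k][:,0],[5,50,95]).round(4),'y',np.percentile(Q[k][:,1],[5,50,95]).round(4))
S=np.load(f'scene_{t}.npz')['im'][60:230,120:290,::-1];T=np.load(f'top_{t}.npz')['im'][120:240,240:400,::-1]
S=cv2.resize(S,(420,420),interpolation=cv2.INTER_CUBIC);T=cv2.resize(T,(380,285),interpolation=cv2.INTER_CUBIC)
o=np.zeros((420,800,3),np.uint8);o[:,:420]=S;o[:285,420:]=T;cv2.imwrite(f'pics/h{t}.png',o)
E
python3 held.py 6
```

```text
[ 0.5359 -0.207   0.2721] [ 0.37  0.6  -0.55  1.14 -1.76  1.95] ft [ 0.3  0.1 -2.6]
turn [-0.018  0.004 -0.011] shift(after turn) [ 0.042  0.018 -0.005] shift(now axes) [ 0.042  0.018 -0.005]
scene 76
  z 0.282 32 xmin/max [0.5331 0.5395 0.5451] y [-0.2026 -0.1935 -0.1919]
  z 0.302 36 xmin/max [0.5317 0.5394 0.5449] y [-0.2057 -0.1971 -0.1925]
top 49
  z 0.282 7 xmin/max [0.5305 0.5353 0.5401] y [-0.2009 -0.1927 -0.1917]
  z 0.302 39 xmin/max [0.5302 0.5356 0.5421] y [-0.2044 -0.1973 -0.1918]
```

View pics/h6.png

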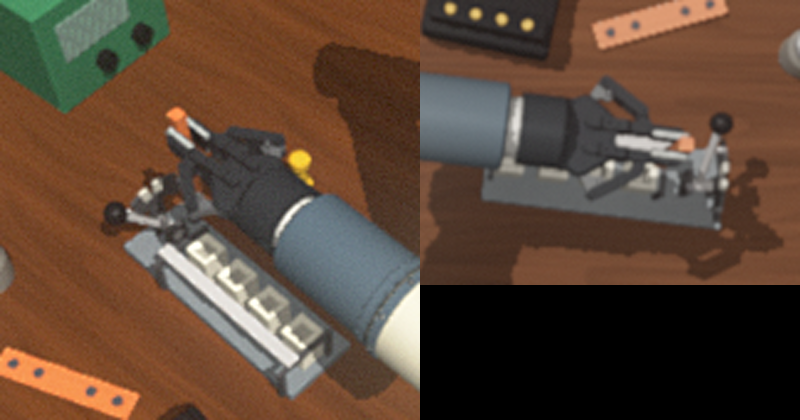

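Call:
{"name": "drive_tool", "arguments": {"targets": [[[0.3,-0.01,0],[-0.02,0,0],1],[[0.4,0,0],[0,0,0],1],[[0.4,0,0],[0,0,0],1],[[0.4,0,0],[0,0,0],1],[[0.3,0,0],[0,0,0],1],[[0.1,0,0],[0,0,0],1],[[0.1,0,0],[0,0,0],1],[[0.1,0,0],[0,0,0],1],[[0.1,0,0],[0,0,0],1],[[0,0,0],[0,0,0],1]]}}

```text
time_s: 29.1
eef_pos: [0.5348, -0.207, 0.1608]
orientation: [[-0.003, 0.996, -0.09], [-0.002, -0.09, -0.996], [-1.0, -0.002, 0.003]]
ft_force: [-0.4, -0.3, -1.7]
grip_width: 0.0121
finger_force: 70.3
```

Call:
{"name": "drive_tool", "arguments": {"targets": [[[0.1,0,0],[0,0,0],1],[[0.1,0,0],[0,0,0],1],[[0.1,0,0],[0,0,0],1],[[0.1,0,0],[0,0,0],1],[[0.1,0,0],[0,0,0],1],[[0.1,0,0],[0,0,0],1],[[0,0,0],[0,0,0],1]]}}

```text
time_s: 29.8
eef_pos: [0.5347, -0.2071, 0.1303]
orientation: [[-0.004, 0.996, -0.09], [-0.003, -0.09, -0.996], [-1.0, -0.003, 0.003]]
ft_force: [-0.6, -0.0, -1.8]
grip_width: 0.0119
finger_force: 70.3
```

Smooth. Continue to the floor, watching the force.

Call:
{"name": "drive_tool", "arguments": {"targets": [[[0.06,0,0],[0,0,0],1],[[0.06,0,0],[0,0,0],1],[[0.04,0,0],[0,0,0],1],[[0.02,0,0],[0,0,0],1],[[0,0,0],[0,0,0],1]]}}

```text
time_s: 30.3
eef_pos: [0.5348, -0.207, 0.123]
orientation: [[-0.002, 0.996, -0.09], [-0.004, -0.09, -0.996], [-1.0, -0.002, 0.005]]
ft_force: [-0.4, -0.4, 4.5]
grip_width: 0.0122
finger_force: 70.4
```

Call:
{"name": "drive_tool", "arguments": {"targets": [[[0.02,0,0],[0,0,0],1],[[0,0,0],[0,0,0],0.3],[[0,0,0],[0,0,0],0.3],[[0,0,0],[0,0,0],0],[[0,0,0],[0,0,0],0],[[0,0,-0.3],[0,0,0],0],[[0,0,-0.5],[0,0,0],0],[[0,0,-0.5],[0,0,0],0],[[0,0,-0.5],[0,0,0],0],[[-0.5,0,-0.3],[0,0,0],0],[[-0.5,0,0],[0,0,0],0],[[-0.5,0,0],[0,0,0],0],[[-0.5,0,0],[0,0,0],0],[[-0.5,0,0],[0,0,0],0],[[-0.5,0,0],[0,0,0],0],[[-0.5,0,0],[0,0,0],0],[[0,0,0],[0,0,0],0]]}}

```text
time_s: 32.0
eef_pos: [0.545, -0.1012, 0.2982]
orientation: [[0.002, 0.996, -0.089], [-0.0, -0.089, -0.996], [-1.0, 0.002, -0.0]]
ft_force: [0.5, -0.2, -0.7]
grip_width: 0.0428
finger_force: 0.0
```

```bash
python3 look.py 7; python3 - <<'E'
from sim import *
z=0
import cv2
from h import *
s=np.load('scene_7.npz');P=pts('scene',s['d']);k=(np.hypot(P[:,:,0]-.537,P[:,:,1]+.2)<.02)&(P[:,:,2]>.085);print('standing top',k.sum(),P[k].max(0).round(3))
s0=observe();print(s0['eef_pos'],s0['qpos'].round(2))
# pick candidates
for nm,c,a in(('B',(.5765,.3155),4.7),('C',(.4506,.330),23.)):
    a=np.radians(a);A=np.array([np.cos(a),np.sin(a),0])
    for sg in(1,-1):
        x=sg*A; p=np.r_[c,0.002]-x*.042; R=np.stack([x,np.cross([0,0,-1.],x),[0,0,-1]],1)
        for q in ik(p,R,10): print(nm,sg,p.round(3),q.round(2))
E
```

```text
scene rod [0.4759 0.3399] mean [0.4803 0.3421] [0.014 0.074] ang 20.5 z 0.0138
scene rod [0.5771 0.315 ] mean [0.5793 0.315 ] [0.014 0.13 ] ang 4.2 z 0.0135
standing top 108 [ 0.544 -0.192  0.152]
[ 0.54459684 -0.10157077  0.29576035] [ 0.55  0.63 -0.39  1.   -1.89  2.03]
B 1 [0.535 0.312 0.002] [ 0.78  0.55 -0.06  0.   -0.96  0.87]
B -1 [0.618 0.319 0.002] [ 0.7   0.68  0.18  0.   -1.08 -2.19]
C 1 [0.412 0.314 0.002] [ 0.95  0.38 -0.34 -0.   -0.84  1.02]
C -1 [0.489 0.346 0.002] [ 0.88  0.51 -0.12 -0.   -0.94 -2.05]
```

Call:
{"name": "drive_tool", "arguments": {"targets": [[[0,0,0],[0,0.75,0],0],[[0,0,0],[0,0.75,0],0],[[0,0,0],[0,0.75,0],0],[[0,0,0],[0,0.75,0],0],[[0,0,0],[0,0.75,0],0],[[0,0,0],[0,0.75,0],0],[[0,0,0],[0,0.75,0],0],[[0,0,0],[0,0.75,0],0],[[0,0,0],[0,0.75,0],0],[[0,0,0],[0,0.75,0],0],[[0,0,0],[0,0.75,0],0],[[0,0,0],[0,0.75,0],0],[[0,0,0],[0,0.75,0],0],[[0,0,0],[0,0.75,0],0],[[0,0,0],[0,0.75,0],0],[[0,0,0],[0,0,0],0]]}}

```text
time_s: 33.7
eef_pos: [0.5449, -0.1034, 0.2956]
orientation: [[0.093, 0.996, -0.002], [0.996, -0.093, 0.001], [0.001, -0.002, -1.0]]
ft_force: [-0.1, 0.2, 1.1]
grip_width: 0.0427
finger_force: 0.0
```

Call:
{"name": "drive_tool", "arguments": {"targets": [[[0,0,0],[0,0,0.77],0],[[0,0,0],[0,0,0.77],0],[[0,0,0],[0,0,0.77],0],[[0,0,0],[0,0,0.77],0],[[0,0,0],[0,0,0.77],0],[[0,0,0],[0,0,0.77],0],[[0,0,0],[0,0,0.77],0],[[0,0,0],[0,0,0.77],0],[[0,0,0],[0,0,0.77],0],[[0,0,0],[0,0,0.77],0],[[0,0,0],[0,0,0.77],0],[[0,0,0],[0,0,0.77],0],[[0,0,0],[0,0,0.77],0],[[0,0,0],[0,0,0],0]]}}

```text
time_s: 35.1
eef_pos: [0.5445, -0.1012, 0.2944]
orientation: [[0.997, 0.083, -0.005], [0.083, -0.997, -0.003], [-0.005, 0.003, -1.0]]
ft_force: [0.2, -0.3, 0.5]
grip_width: 0.0427
finger_force: 0.0
```

```bash
cat > pick.py <<'E'
import sys
from sim import *
# pick.py cx cy angdeg g z
cx,cy,a,g,z=map(float,sys.argv[1:]); a=np.radians(a);x=np.array([np.cos(a),np.sin(a),0])
pt=np.array([cx,cy,0])-x*g; pt[2]=z; Rt=np.stack([x,np.cross([0,0,-1.],x),[0,0,-1]],1)
s=observe(); R=np.array(s['orientation']);p=np.array(s['eef_pos'])
print(p.round(4),s['qpos'].round(2),'target',pt.round(4),'turn',rel(Rt,R).round(3),'shift after turn',(Rt.T@(pt-p)/.05).round(3))
E
python3 look.py 8; python3 pick.py .576 .3155 4.7 .042 .1
```

```text
scene rod [0.4515 0.3293] mean [0.4536 0.3302] [0.015 0.13 ] ang 23.0 z 0.0133
scene rod [0.5771 0.3151] mean [0.5793 0.3152] [0.014 0.13 ] ang 4.2 z 0.0137
top rod [0.5751 0.316 ] mean [0.5759 0.3159] [0.012 0.126] ang 5.2 z 0.0163
top rod [0.4497 0.3305] mean [0.4493 0.3302] [0.012 0.129] ang 23.1 z 0.0165
[ 0.5446 -0.1015  0.2948] [ 0.1   0.26  0.27  0.   -1.59  1.56] target [0.5341 0.3121 0.1   ] turn [0.018 0.033 0.031] shift after turn [ 0.47  -8.261  3.896]
```

Call:
{"name": "drive_tool", "arguments": {"targets": [[[0,0,0],[0.018,0.033,0.031],0],[[0.028,-0.486,0],[0,0,0],0],[[0.028,-0.486,0],[0,0,0],0],[[0.028,-0.486,0],[0,0,0],0],[[0.028,-0.486,0],[0,0,0],0],[[0.028,-0.486,0],[0,0,0],0],[[0.028,-0.486,0],[0,0,0],0],[[0.028,-0.486,0],[0,0,0],0],[[0.028,-0.486,0],[0,0,0],0],[[0.028,-0.486,0],[0,0,0],0],[[0.028,-0.486,0],[0,0,0],0],[[0.028,-0.486,0],[0,0,0],0],[[0.028,-0.486,0],[0,0,0],0],[[0.028,-0.486,0],[0,0,0],0],[[0.028,-0.486,0],[0,0,0],0],[[0.028,-0.486,0],[0,0,0],0],[[0.028,-0.486,0],[0,0,0],0],[[0.028,-0.486,0],[0,0,0],0],[[0,0,0],[0,0,0],0]]}}

```text
time_s: 37.1
eef_pos: [0.5354, 0.3142, 0.2945]
orientation: [[0.997, 0.082, 0.0], [0.082, -0.997, -0.0], [0.0, 0.0, -1.0]]
ft_force: [0.1, 0.2, -1.9]
grip_width: 0.0427
finger_force: 0.0
```

Call:
{"name": "drive_tool", "arguments": {"targets": [[[0,0,0.5],[0,0,0],0],[[0,0,0.6],[0,0,0],0],[[0,0,0.6],[0,0,0],0],[[0,0,0.6],[0,0,0],0],[[0,0,0.6],[0,0,0],0],[[0,0,0.6],[0,0,0],0],[[0,0,0.6],[0,0,0],0],[[0,0,0],[0,0,0],0.3],[[0,0,0],[0,0,0],0.3]]}}

```text
time_s: 38.0
eef_pos: [0.5367, 0.3113, 0.0916]
orientation: [[0.997, 0.079, 0.002], [0.079, -0.997, -0.0], [0.002, 0.001, -1.0]]
ft_force: [0.7, 0.2, 1.0]
grip_width: 0.0296
finger_force: 0.0
```

```bash
python3 pick.py .576 .3155 4.7 .042 .002
```

```text
[0.5367 0.3113 0.0916] [ 0.78  0.46  0.05  0.   -1.16  0.87] target [0.5341 0.3121 0.002 ] turn [ 0.004 -0.017 -0.02 ] shift after turn [-0.051 -0.019  1.792]
```

Call:
{"name": "drive_tool", "arguments": {"targets": [[[-0.05,-0.02,0.4],[0,0,0],0.3],[[0,0,0.5],[0,0,0],0.3],[[0,0,0.5],[0,0,0],0.3],[[0,0,0.4],[0,0,0],0.3],[[0,0,0],[0,0,0],0.3],[[0,0,0],[0,0,0],0.3],[[0,0,0],[0,0,0],1],[[0,0,0],[0,0,0],1],[[0,0,0],[0,0,0],1],[[0,0,0],[0,0,0],1],[[0,0,0],[0,0,0],1],[[0,0,0],[0,0,0],1]]}}

```text
time_s: 39.2
eef_pos: [0.5351, 0.3131, 0.0032]
orientation: [[0.997, 0.079, 0.005], [0.079, -0.997, 0.002], [0.005, -0.002, -1.0]]
ft_force: [-1.3, -1.8, 5.9]
grip_width: 0.0123
finger_force: 71.9
```

Call:
{"name": "drive_tool", "arguments": {"targets": [[[0,0,-0.3],[0,0,0],1],[[0,0,-0.5],[0,0,0],1],[[0,0,-0.6],[0,0,0],1],[[0,0.2,-0.6],[0,0,0],1],[[0,0.4,-0.6],[0,0,0],1],[[0,0.4,-0.6],[0,0,0],1],[[0,0.4,-0.6],[0,0,0],1],[[0,0.4,-0.6],[0,0,0],1],[[0,0.4,-0.6],[0,0,0],1],[[0,0.4,-0.6],[0,0,0],1],[[0,0.4,-0.6],[0,0,0],1],[[0,0.4,-0.6],[0,0,0],1],[[0,0.4,-0.3],[0,0,0],1],[[0,0.4,0],[0,0,0],1],[[0,0.4,0],[0,0,0],1],[[0,0.4,0],[0,0,0],1],[[0,0.4,0],[0,0,0],1],[[0,0.4,0],[0,0,0],1],[[0,0,0],[0,0,0],1]]}}

```text
time_s: 41.1
eef_pos: [0.5555, 0.0213, 0.3561]
orientation: [[0.997, 0.076, 0.001], [0.076, -0.997, 0.0], [0.001, -0.0, -1.0]]
ft_force: [-0.5, 0.3, -2.2]
grip_width: 0.0117
finger_force: 70.8
```

Call:
{"name": "drive_tool", "arguments": {"targets": [[[0,0,0],[0,0,-0.77],1],[[0,0,0],[0,0,-0.77],1],[[0,0,0],[0,0,-0.77],1],[[0,0,0],[0,0,-0.77],1],[[0,0,0],[0,0,-0.77],1],[[0,0,0],[0,0,-0.77],1],[[0,0,0],[0,0,-0.77],1],[[0,0,0],[0,0,-0.77],1],[[0,0,0],[0,0,-0.77],1],[[0,0,0],[0,0,-0.77],1],[[0,0,0],[0,0,-0.77],1],[[0,0,0],[0,0,-0.77],1],[[0,0,0],[0,0,-0.77],1],[[0,0,0],[0,0,0],1]]}}

```text
time_s: 42.5
eef_pos: [0.5557, 0.0238, 0.3558]
orientation: [[0.093, 0.996, 0.001], [0.996, -0.093, 0.001], [0.001, 0.001, -1.0]]
ft_force: [0.5, 0.1, -1.8]
grip_width: 0.0116
finger_force: 70.7
```

Call:
{"name": "drive_tool", "arguments": {"targets": [[[0,0,0],[0,-0.75,0],1],[[0,0,0],[0,-0.75,0],1],[[0,0,0],[0,-0.75,0],1],[[0,0,0],[0,-0.75,0],1],[[0,0,0],[0,-0.75,0],1],[[0,0,0],[0,-0.75,0],1],[[0,0,0],[0,-0.75,0],1],[[0,0,0],[0,-0.75,0],1],[[0,0,0],[0,-0.75,0],1],[[0,0,0],[0,-0.75,0],1],[[0,0,0],[0,-0.75,0],1],[[0,0,0],[0,-0.75,0],1],[[0,0,0],[0,-0.75,0],1],[[0,0,0],[0,-0.75,0],1],[[0,0,0],[0,-0.75,0],1],[[0,0,0],[0,0,0],1]]}}

```text
time_s: 44.1
eef_pos: [0.5561, 0.0234, 0.3526]
orientation: [[-0.002, 0.996, -0.094], [-0.004, -0.094, -0.996], [-1.0, -0.002, 0.005]]
ft_force: [-0.3, 0.2, -4.2]
grip_width: 0.012
finger_force: 71.0
```

```bash
sed -i 's/c=np.array(\[.541,-.161\])/c=np.array([.5395,-.161])/; s/zo=.006/zo=.005/' plan.py; python3 to.py 2 .29; python3 look.py 9
```

```text
[0.5561 0.0234 0.3526] [ 0.71  0.69 -0.11  0.94 -2.1   2.17] ft [-0.3  0.2 -4.2]
turn [-0.026  0.033  0.015] shift(after turn) [1.252 0.004 3.503] shift(now axes) [1.268 0.019 3.497]
top rod [0.4502 0.3307] mean [0.4496 0.3306] [0.013 0.127] ang 22.9 z 0.0164
```

Call:
{"name": "drive_tool", "arguments": {"targets": [[[0,0,0],[-0.026,0.033,0.015],1],[[0.125,0,0.35],[0,0,0],1],[[0.125,0,0.35],[0,0,0],1],[[0.125,0,0.35],[0,0,0],1],[[0.125,0,0.35],[0,0,0],1],[[0.125,0,0.35],[0,0,0],1],[[0.125,0,0.35],[0,0,0],1],[[0.125,0,0.35],[0,0,0],1],[[0.125,0,0.35],[0,0,0],1],[[0.125,0,0.35],[0,0,0],1],[[0.125,0,0.35],[0,0,0],1],[[0,0,0],[0,0,0],1],[[0,0,0],[0,0,0],1]]}}

```text
time_s: 45.5
eef_pos: [0.5406, -0.1509, 0.2932]
orientation: [[0.007, 0.996, -0.091], [0.006, -0.091, -0.996], [-1.0, 0.006, -0.007]]
ft_force: [0.2, 0.7, -2.5]
grip_width: 0.0117
finger_force: 71.0
```

```bash
python3 to.py 2 .15; python3 held.py 10
```

```text
[ 0.5406 -0.1509  0.2932] [ 0.47  0.6  -0.46  1.06 -1.83  2.01] ft [ 0.2  0.7 -2.5]
turn [-0.002 -0.047 -0.045] shift(after turn) [ 2.863 -0.004  0.003] shift(now axes) [ 2.863 -0.022  0.022]
scene 82
  z 0.203 6 xmin/max [0.549  0.5505 0.5507] y [-0.1536 -0.1488 -0.1475]
  z 0.303 33 xmin/max [0.5381 0.5441 0.5488] y [-0.1507 -0.1398 -0.1379]
  z 0.323 34 xmin/max [0.5364 0.543  0.549 ] y [-0.1514 -0.1445 -0.1386]
top 46
  z 0.303 9 xmin/max [0.5346 0.5408 0.545 ] y [-0.1478 -0.1388 -0.1385]
  z 0.323 36 xmin/max [0.5349 0.5408 0.5468] y [-0.1511 -0.1454 -0.1393]
```

Call:
{"name": "drive_tool", "arguments": {"targets": [[[0.3,0,0],[0,-0.047,-0.045],1],[[0.4,0,0],[0,0,0],1],[[0.4,0,0],[0,0,0],1],[[0.4,0,0],[0,0,0],1],[[0.4,0,0],[0,0,0],1],[[0.3,0,0],[0,0,0],1],[[0.1,0,0],[0,0,0],1],[[0.1,0,0],[0,0,0],1],[[0.1,0,0],[0,0,0],1],[[0.1,0,0],[0,0,0],1],[[0,0,0],[0,0,0],1]]}}

```text
time_s: 46.7
eef_pos: [0.5402, -0.1508, 0.1622]
orientation: [[-0.003, 0.996, -0.091], [-0.001, -0.091, -0.996], [-1.0, -0.002, 0.001]]
ft_force: [-0.2, -0.4, -2.5]
grip_width: 0.0116
finger_force: 71.0
```

Call:
{"name": "drive_tool", "arguments": {"targets": [[[0.12,0,0],[0,0,0],1],[[0.12,0,0],[0,0,0],1],[[0.12,0,0],[0,0,0],1],[[0.12,0,0],[0,0,0],1],[[0.1,0,0],[0,0,0],1],[[0.06,0,0],[0,0,0],1],[[0.04,0,0],[0,0,0],1],[[0.02,0,0],[0,0,0],1],[[0,0,0],[0,0,0],1]]}}

```text
time_s: 47.6
eef_pos: [0.5401, -0.1508, 0.1274]
orientation: [[-0.002, 0.996, -0.091], [-0.001, -0.091, -0.996], [-1.0, -0.002, 0.001]]
ft_force: [0.0, 0.6, -3.2]
grip_width: 0.0118
finger_force: 71.0
```

Call:
{"name": "drive_tool", "arguments": {"targets": [[[0.03,0,0],[0,0,0],1],[[0.03,0,0],[0,0,0],1],[[0,0,0],[0,0,0],1]]}}

```text
time_s: 47.9
eef_pos: [0.5402, -0.1507, 0.1256]
orientation: [[-0.002, 0.996, -0.091], [-0.003, -0.091, -0.996], [-1.0, -0.002, 0.004]]
ft_force: [-0.3, 0.1, 5.0]
grip_width: 0.0118
finger_force: 71.1
```

Floor felt. Release, retract, untilt, and turn for the last rod.

Call:
{"name": "drive_tool", "arguments": {"targets": [[[0.02,0,0],[0,0,0],1],[[0,0,0],[0,0,0],0.3],[[0,0,0],[0,0,0],0.3],[[0,0,0],[0,0,0],0],[[0,0,0],[0,0,0],0],[[0,0,-0.3],[0,0,0],0],[[0,0,-0.5],[0,0,0],0],[[0,0,-0.5],[0,0,0],0],[[0,0,-0.5],[0,0,0],0],[[-0.5,0,-0.3],[0,0,0],0],[[-0.5,0,0],[0,0,0],0],[[-0.5,0,0],[0,0,0],0],[[-0.5,0,0],[0,0,0],0],[[-0.5,0,0],[0,0,0],0],[[-0.5,0,0],[0,0,0],0],[[-0.5,0,0],[0,0,0],0],[[0,0,0],[0,0,0],0]]}}

```text
time_s: 49.6
eef_pos: [0.5504, -0.0451, 0.3009]
orientation: [[0.003, 0.996, -0.09], [0.002, -0.09, -0.996], [-1.0, 0.002, -0.002]]
ft_force: [-0.1, -0.0, -0.6]
grip_width: 0.0426
finger_force: 0.0
```

Call:
{"name": "drive_tool", "arguments": {"targets": [[[0,0,0],[0,0.75,0],0],[[0,0,0],[0,0.75,0],0],[[0,0,0],[0,0.75,0],0],[[0,0,0],[0,0.75,0],0],[[0,0,0],[0,0.75,0],0],[[0,0,0],[0,0.75,0],0],[[0,0,0],[0,0.75,0],0],[[0,0,0],[0,0.75,0],0],[[0,0,0],[0,0.75,0],0],[[0,0,0],[0,0.75,0],0],[[0,0,0],[0,0.75,0],0],[[0,0,0],[0,0.75,0],0],[[0,0,0],[0,0.75,0],0],[[0,0,0],[0,0.75,0],0],[[0,0,0],[0,0.75,0],0],[[0,0,0],[0,0,0],0]]}}

```text
time_s: 51.2
eef_pos: [0.5504, -0.0471, 0.2992]
orientation: [[0.094, 0.996, -0.0], [0.996, -0.094, 0.002], [0.002, -0.0, -1.0]]
ft_force: [0.8, -0.9, 0.8]
grip_width: 0.0429
finger_force: 0.0
```

Call:
{"name": "drive_tool", "arguments": {"targets": [[[0,0,0],[0,0,0.77],0],[[0,0,0],[0,0,0.77],0],[[0,0,0],[0,0,0.77],0],[[0,0,0],[0,0,0.77],0],[[0,0,0],[0,0,0.77],0],[[0,0,0],[0,0,0.77],0],[[0,0,0],[0,0,0.77],0],[[0,0,0],[0,0,0.77],0],[[0,0,0],[0,0,0.77],0],[[0,0,0],[0,0,0.77],0],[[0,0,0],[0,0,0],0]]}}

```text
time_s: 52.3
eef_pos: [0.55, -0.0451, 0.2975]
orientation: [[0.919, 0.394, -0.004], [0.394, -0.919, -0.002], [-0.005, -0.0, -1.0]]
ft_force: [-1.1, 0.3, -0.2]
grip_width: 0.0427
finger_force: 0.0
```

```bash
python3 look.py 11; python3 pick.py .4508 .330 23 .042 .1
```

```text
scene rod [0.4512 0.3291] mean [0.4533 0.3301] [0.015 0.13 ] ang 23.0 z 0.0133
top rod [0.4497 0.3305] mean [0.4482 0.3297] [0.012 0.129] ang 22.9 z 0.0164
[ 0.55   -0.0453  0.2977] [ 0.2   0.25  0.27  0.   -1.59  1.78] target [0.4121 0.3136 0.1   ] turn [0.    0.028 0.051] shift after turn [ 0.266 -7.686  3.954]
```

Call:
{"name": "drive_tool", "arguments": {"targets": [[[0,0,0],[0,0.028,0.051],0.3],[[0.016,-0.48,0],[0,0,0],0.3],[[0.016,-0.48,0],[0,0,0],0.3],[[0.016,-0.48,0],[0,0,0],0.3],[[0.016,-0.48,0],[0,0,0],0.3],[[0.016,-0.48,0],[0,0,0],0.3],[[0.016,-0.48,0],[0,0,0],0.3],[[0.016,-0.48,0],[0,0,0],0.3],[[0.016,-0.48,0],[0,0,0],0.3],[[0.016,-0.48,0],[0,0,0],0.3],[[0.016,-0.48,0],[0,0,0],0.3],[[0.016,-0.48,0],[0,0,0],0.3],[[0.016,-0.48,0],[0,0,0],0.3],[[0.016,-0.48,0],[0,0,0],0.3],[[0.016,-0.48,0],[0,0,0],0.3],[[0.016,-0.48,0],[0,0,0],0.3],[[0.016,-0.48,0],[0,0,0],0.3],[[0,0,0.5],[0,0,0],0.3],[[0,0,0.5],[0,0,0],0.3],[[0,0,0],[0,0,0],0.3]]}}

```text
time_s: 54.4
eef_pos: [0.4115, 0.312, 0.2449]
orientation: [[0.921, 0.388, -0.004], [0.388, -0.921, -0.004], [-0.005, 0.002, -1.0]]
ft_force: [-0.0, -0.1, -0.3]
grip_width: 0.0299
finger_force: 0.0
```

Call:
{"name": "drive_tool", "arguments": {"targets": [[[0,0,0.6],[0,0,0],0.3],[[0,0,0.6],[0,0,0],0.3],[[0,0,0.6],[0,0,0],0.3],[[0,0,0.6],[0,0,0],0.3],[[0,0,0.6],[0,0,0],0.3],[[0,0,0],[0,0,0],0.3],[[0,0,0],[0,0,0],0.3]]}}

```text
time_s: 55.1
eef_pos: [0.4143, 0.3135, 0.0998]
orientation: [[0.922, 0.388, 0.003], [0.388, -0.922, 0.001], [0.003, 0.0, -1.0]]
ft_force: [0.6, -0.2, -0.5]
grip_width: 0.0297
finger_force: 0.0
```

```bash
python3 pick.py .4508 .330 23 .042 .002
```

```text
[0.4143 0.3135 0.0998] [ 0.95  0.27 -0.21  0.   -1.08  1.02] target [0.4121 0.3136 0.002 ] turn [ 0.004 -0.019 -0.021] shift after turn [-0.04  -0.019  1.957]
```

Call:
{"name": "drive_tool", "arguments": {"targets": [[[-0.04,-0.02,0.46],[0,0,0],0.3],[[0,0,0.5],[0,0,0],0.3],[[0,0,0.5],[0,0,0],0.3],[[0,0,0.5],[0,0,0],0.3],[[0,0,0],[0,0,0],0.3],[[0,0,0],[0,0,0],0.3],[[0,0,0],[0,0,0],1],[[0,0,0],[0,0,0],1],[[0,0,0],[0,0,0],1],[[0,0,0],[0,0,0],1],[[0,0,0],[0,0,0],1],[[0,0,0],[0,0,0],1]]}}

```text
time_s: 56.3
eef_pos: [0.4123, 0.3143, 0.0022]
orientation: [[0.922, 0.388, 0.003], [0.388, -0.922, 0.003], [0.004, -0.001, -1.0]]
ft_force: [-0.5, -0.0, 5.9]
grip_width: 0.0123
finger_force: 69.9
```

Call:
{"name": "drive_tool", "arguments": {"targets": [[[0,0,-0.3],[0,0,0],1],[[0,0,-0.5],[0,0,0],1],[[0,0,-0.6],[0,0,0],1],[[0.025,0.2,-0.6],[0,0,0],1],[[0.025,0.42,-0.6],[0,0,0],1],[[0.025,0.42,-0.6],[0,0,0],1],[[0.025,0.42,-0.6],[0,0,0],1],[[0.025,0.42,-0.6],[0,0,0],1],[[0.025,0.42,-0.6],[0,0,0],1],[[0.025,0.42,-0.6],[0,0,0],1],[[0.025,0.42,-0.6],[0,0,0],1],[[0.025,0.42,-0.6],[0,0,0],1],[[0.025,0.42,-0.3],[0,0,0],1],[[0.025,0.42,0],[0,0,0],1],[[0.025,0.42,0],[0,0,0],1],[[0.025,0.42,0],[0,0,0],1],[[0.025,0.42,0],[0,0,0],1],[[0.025,0.42,0],[0,0,0],1],[[0.025,0.42,0],[0,0,0],1],[[0,0,0],[0,0,0],1]]}}

```text
time_s: 58.3
eef_pos: [0.5553, 0.0193, 0.3552]
orientation: [[0.923, 0.385, 0.0], [0.385, -0.923, -0.0], [0.0, 0.0, -1.0]]
ft_force: [-0.2, 0.0, -2.3]
grip_width: 0.0118
finger_force: 69.0
```

Call:
{"name": "drive_tool", "arguments": {"targets": [[[0,0,0],[0,0,-0.77],1],[[0,0,0],[0,0,-0.77],1],[[0,0,0],[0,0,-0.77],1],[[0,0,0],[0,0,-0.77],1],[[0,0,0],[0,0,-0.77],1],[[0,0,0],[0,0,-0.77],1],[[0,0,0],[0,0,-0.77],1],[[0,0,0],[0,0,-0.77],1],[[0,0,0],[0,0,-0.77],1],[[0,0,0],[0,0,-0.77],1],[[0,0,0],[0,0,0],1]]}}

```text
time_s: 59.4
eef_pos: [0.5547, 0.0216, 0.3557]
orientation: [[0.097, 0.995, 0.001], [0.995, -0.097, 0.001], [0.001, 0.001, -1.0]]
ft_force: [-0.7, -0.0, -1.9]
grip_width: 0.0118
finger_force: 69.0
```

Call:
{"name": "drive_tool", "arguments": {"targets": [[[0,0,0],[0,-0.75,0],1],[[0,0,0],[0,-0.75,0],1],[[0,0,0],[0,-0.75,0],1],[[0,0,0],[0,-0.75,0],1],[[0,0,0],[0,-0.75,0],1],[[0,0,0],[0,-0.75,0],1],[[0,0,0],[0,-0.75,0],1],[[0,0,0],[0,-0.75,0],1],[[0,0,0],[0,-0.75,0],1],[[0,0,0],[0,-0.75,0],1],[[0,0,0],[0,-0.75,0],1],[[0,0,0],[0,-0.75,0],1],[[0,0,0],[0,-0.75,0],1],[[0,0,0],[0,-0.75,0],1],[[0,0,0],[0,-0.75,0],1],[[0,0,0],[0,0,0],1]]}}

```text
time_s: 61.0
eef_pos: [0.5551, 0.0213, 0.3523]
orientation: [[-0.003, 0.995, -0.098], [-0.004, -0.098, -0.995], [-1.0, -0.002, 0.005]]
ft_force: [0.8, -0.8, -2.2]
grip_width: 0.0118
finger_force: 69.3
```

```bash
python3 to.py 3 .29
```

```text
[0.5551 0.0213 0.3523] [ 0.7   0.68 -0.12  0.94 -2.1   2.17] ft [ 0.8 -0.8 -2.2]
turn [-0.051  0.034  0.018] shift(after turn) [1.247 0.019 2.359] shift(now axes) [1.258 0.039 2.353]
```

Call:
{"name": "drive_tool", "arguments": {"targets": [[[0,0,0],[-0.051,0.034,0.018],1],[[0.178,0.003,0.337],[0,0,0],1],[[0.178,0.003,0.337],[0,0,0],1],[[0.178,0.003,0.337],[0,0,0],1],[[0.178,0.003,0.337],[0,0,0],1],[[0.178,0.003,0.337],[0,0,0],1],[[0.178,0.003,0.337],[0,0,0],1],[[0.178,0.003,0.337],[0,0,0],1],[[0,0,0],[0,0,0],1],[[0,0,0],[0,0,0],1]]}}

```text
time_s: 62.0
eef_pos: [0.5462, -0.0958, 0.2938]
orientation: [[0.009, 0.996, -0.091], [0.008, -0.091, -0.996], [-1.0, 0.008, -0.009]]
ft_force: [0.2, 0.8, -2.1]
grip_width: 0.0119
finger_force: 69.2
```

```bash
python3 to.py 3 .18; python3 held.py 12
```

```text
[ 0.5462 -0.0958  0.2938] [ 0.56  0.63 -0.38  0.99 -1.89  2.02] ft [ 0.2  0.8 -2.1]
turn [ 0.    -0.064 -0.06 ] shift(after turn) [ 2.276 -0.015  0.01 ] shift(now axes) [ 2.275 -0.034  0.031]
scene 101
  z 0.204 12 xmin/max [0.5547 0.5553 0.556 ] y [-0.0958 -0.0921 -0.0878]
  z 0.244 7 xmin/max [0.5536 0.5541 0.5551] y [-0.0956 -0.0944 -0.0904]
  z 0.304 29 xmin/max [0.5438 0.5499 0.5548] y [-0.0944 -0.0832 -0.0824]
  z 0.324 42 xmin/max [0.5415 0.5489 0.5547] y [-0.0957 -0.0894 -0.083 ]
top 42
  z 0.304 6 xmin/max [0.5419 0.5478 0.5558] y [-0.0917 -0.0826 -0.0823]
  z 0.324 35 xmin/max [0.5405 0.5468 0.5519] y [-0.0951 -0.0884 -0.0834]
```

View pics/h12.png

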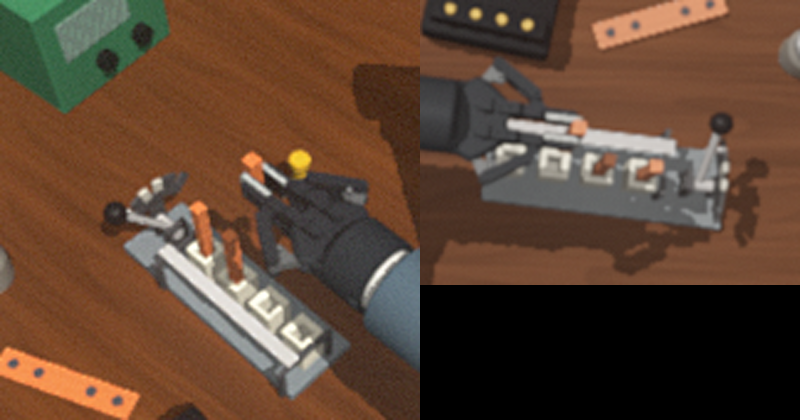

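Left, scene view: two rods stand upright in sleeves 1 and 2 at (202,230) and (234,258), and the third rod is held over sleeve 3. The lever is still over at load. Now I'll insert the third.

Call:
{"name": "drive_tool", "arguments": {"targets": [[[0.3,-0.015,0.01],[0,-0.064,-0.06],1],[[0.4,0,0],[0,0,0],1],[[0.4,0,0],[0,0,0],1],[[0.4,0,0],[0,0,0],1],[[0.4,0,0],[0,0,0],1],[[0.3,0,0],[0,0,0],1],[[0.1,0,0],[0,0,0],1],[[0.1,0,0],[0,0,0],1],[[0.1,0,0],[0,0,0],1],[[0.1,0,0],[0,0,0],1],[[0,0,0],[0,0,0],1]]}}

```text
time_s: 63.2
eef_pos: [0.5444, -0.0968, 0.1622]
orientation: [[-0.005, 0.996, -0.091], [-0.003, -0.091, -0.996], [-1.0, -0.005, 0.004]]
ft_force: [0.2, -0.2, -2.5]
grip_width: 0.0119
finger_force: 69.3
```

Call:
{"name": "drive_tool", "arguments": {"targets": [[[0.12,0,0],[0,0,0],1],[[0.12,0,0],[0,0,0],1],[[0.12,0,0],[0,0,0],1],[[0.12,0,0],[0,0,0],1],[[0.1,0,0],[0,0,0],1],[[0.06,0,0],[0,0,0],1],[[0.04,0,0],[0,0,0],1],[[0.02,0,0],[0,0,0],1],[[0.02,0,0],[0,0,0],1],[[0.02,0,0],[0,0,0],1],[[0,0,0],[0,0,0],1]]}}

```text
time_s: 64.3
eef_pos: [0.5443, -0.0969, 0.1254]
orientation: [[-0.005, 0.996, -0.091], [-0.003, -0.091, -0.996], [-1.0, -0.005, 0.004]]
ft_force: [-0.8, -0.1, -2.4]
grip_width: 0.0116
finger_force: 69.3
```

Call:
{"name": "drive_tool", "arguments": {"targets": [[[0.03,0,0],[0,0,0],1],[[0.03,0,0],[0,0,0],1],[[0,0,0],[0,0,0],1]]}}

```text
time_s: 64.6
eef_pos: [0.5443, -0.0967, 0.1246]
orientation: [[-0.004, 0.996, -0.091], [-0.008, -0.091, -0.996], [-1.0, -0.004, 0.008]]
ft_force: [-0.7, -0.0, 7.4]
grip_width: 0.0122
finger_force: 69.3
```

Call:
{"name": "drive_tool", "arguments": {"targets": [[[0,0,0],[0,0,0],0.3],[[0,0,0],[0,0,0],0.3],[[0,0,0],[0,0,0],0],[[0,0,0],[0,0,0],0],[[0,0,-0.3],[0,0,0],0],[[0,0,-0.5],[0,0,0],0],[[0,0,-0.5],[0,0,0],0],[[0,0,-0.5],[0,0,0],0],[[-0.5,0,-0.3],[0,0,0],0],[[-0.5,0,0],[0,0,0],0],[[-0.5,0,0],[0,0,0],0],[[-0.5,0,0],[0,0,0],0],[[-0.5,0,0],[0,0,0],0],[[-0.5,0,0],[0,0,0],0],[[-0.5,0,0],[0,0,0],0],[[0,0,0],[0,0,0],0]]}}

```text
time_s: 66.2
eef_pos: [0.5549, 0.0091, 0.2997]
orientation: [[-0.0, 0.996, -0.09], [-0.0, -0.09, -0.996], [-1.0, -0.0, 0.0]]
ft_force: [0.2, 0.1, -0.2]
grip_width: 0.0427
finger_force: 0.0
```

Call:
{"name": "drive_tool", "arguments": {"targets": [[[0,0,0],[0,0.75,0],1],[[0,0,0],[0,0.75,0],1],[[0,0,0],[0,0.75,0],1],[[0,0,0],[0,0.75,0],1],[[0,0,0],[0,0.75,0],1],[[0,0,0],[0,0.75,0],1],[[0,0,0],[0,0.75,0],1],[[0,0,0],[0,0.75,0],1],[[0,0,0],[0,0.75,0],1],[[0,0,0],[0,0.75,0],1],[[0,0,0],[0,0.75,0],1],[[0,0,0],[0,0.75,0],1],[[0,0,0],[0,0.75,0],1],[[0,0,0],[0,0.75,0],1],[[0,0,0],[0,0.75,0],1],[[0,0,0],[0,0,0],1]]}}

```text
time_s: 67.8
eef_pos: [0.5549, 0.0071, 0.2983]
orientation: [[0.093, 0.996, -0.002], [0.996, -0.093, 0.0], [0.0, -0.002, -1.0]]
ft_force: [0.4, 0.5, 0.5]
grip_width: -0.0
finger_force: 0.0
```

Call:
{"name": "drive_tool", "arguments": {"targets": [[[0,0,0],[0,0,0.75],1],[[0,0,0],[0,0,0.75],1],[[0,0,0],[0,0,0.75],1],[[0,0,0],[0,0,0.75],1],[[0,0,0],[0,0,0.75],1],[[0,0,0],[0,0,0.75],1],[[0,0,0],[0,0,0.75],1],[[0,0,0],[0,0,0.75],1],[[0,0,0],[0,0,0.75],1],[[0,0,0],[0,0,0.75],1],[[0,0,0],[0,0,0.75],1],[[0,0,0],[0,0,0.75],1],[[0,0,0],[0,0,0.75],1],[[0,0,0],[0,0,0.75],1],[[0,0,0],[0,0,0.75],1],[[0,0,0],[0,0,0],1]]}}

```text
time_s: 69.4
eef_pos: [0.5545, 0.0091, 0.2962]
orientation: [[0.996, -0.091, -0.007], [-0.091, -0.996, -0.004], [-0.007, 0.005, -1.0]]
ft_force: [-0.1, -0.2, 0.3]
grip_width: -0.0002
finger_force: 0.0
```

```bash
cat > st.py <<'E'
import sys
from h import *
from plan import sl,fx,fy,c
t=sys.argv[1]; piv=c+fy[:2]*-.115
for n in('scene','top'):
    im,d=grab(n,t);P=pts(n,d)
    for i in(1,2,3):
        k=(np.hypot(P[:,:,0]-sl[i][0],P[:,:,1]-sl[i][1])<.018)&(P[:,:,2]>.09)&(P[:,:,2]<.18)
        if k.sum()>20:
            q=P[k]; tp=q[q[:,2]>q[:,2].max()-.012]; print(n,i,k.sum(),'top z',np.percentile(q[:,2],97).round(4),'dxy mm',((np.median(tp[:,:2],0)-sl[i])*1e3).round(1))
    k=(im.max(2)<75)&(P[:,:,2]>.115)&(P[:,:,2]<.17)&(abs((P[:,:,:2]-piv)@fy[:2])<.025)&(abs((P[:,:,:2]-piv)@fx[:2])<.09)
    v,u=np.nonzero(k)
    if len(u):
        b,r=cv2.minEnclosingCircle(np.stack([u,v],1).astype(np.float32)); print(n,'ball',len(u),b,round(r,1),[float(((ray(n,*b,z)[:2]-piv)@fx[:2]*1e3).round(1)) for z in(.132,.15)],'zmax',P[k][:,2].max().round(3))
E
python3 st.py 13; python3 - <<'E'
from sim import *
s=observe(); R=np.array(s['orientation']);p=np.array(s['eef_pos']);piv=c+fy[:2]*-.115
Rt=np.stack([fx,-fy,[0,0,-1.]],1); print(p.round(4),'turn',rel(Rt,R).round(3))
for d,z in((.105,.25),(.105,.122),(.031,.135)):
    t=np.r_[piv+fx[:2]*d,z]; print(t.round(4),(Rt.T@(t-p)/.05).round(3),[q.round(2) for q in ik(t,Rt,8)])
E
```

```text
scene 1 99 top z 0.1497 dxy mm [2.3 2.9]
scene 2 102 top z 0.1499 dxy mm [2.8 2.1]
scene 3 102 top z 0.151 dxy mm [1.3 1.3]
scene ball 65 (166.0454559326172, 146.31817626953125) 4.8 [66.2, 72.2] zmax 0.143
top 1 61 top z 0.1537 dxy mm [-0.9  1.1]
top 2 55 top z 0.1538 dxy mm [-0.1  0.6]
top 3 51 top z 0.1533 dxy mm [-1.6  0.9]
top ball 72 (366.5, 171.5) 4.7 [62.0, 58.1] zmax 0.148
[0.5546 0.0088 0.2964] turn [0.032 0.043 0.025]
[ 0.6336 -0.285   0.25  ] [2.108 5.71  0.928] [array([-0.2 ,  0.56,  0.62,  0.  , -1.63,  1.68])]
[ 0.6336 -0.285   0.122 ] [2.108 5.71  3.488] [array([-0.2 ,  0.59,  0.34,  0.  , -1.33,  1.68])]
[ 0.5599 -0.2783  0.135 ] [0.628 5.71  3.228] [array([-0.21,  0.44,  0.14,  0.  , -1.26,  1.69])]
```

All three rod tops are at z≈0.150, so they are home, and the lever is still at load. I'll go round to the far side of the ball.

Call:
{"name": "drive_tool", "arguments": {"targets": [[[0,0,0],[0.032,0.043,0.025],1],[[0.176,0.476,0],[0,0,0],1],[[0.176,0.476,0],[0,0,0],1],[[0.176,0.476,0],[0,0,0],1],[[0.176,0.476,0],[0,0,0],1],[[0.176,0.476,0],[0,0,0],1],[[0.176,0.476,0],[0,0,0],1],[[0.176,0.476,0],[0,0,0],1],[[0.176,0.476,0],[0,0,0],1],[[0.176,0.476,0],[0,0,0],1],[[0.176,0.476,0],[0,0,0],1],[[0.176,0.476,0],[0,0,0],1],[[0.176,0.476,0],[0,0,0],1],[[0,0,0],[0,0,0],1],[[0,0,0],[0,0,0],1]]}}

```text
time_s: 71.0
eef_pos: [0.6329, -0.2864, 0.2961]
orientation: [[0.996, -0.094, 0.001], [-0.094, -0.996, 0.001], [0.0, -0.001, -1.0]]
ft_force: [0.3, 0.3, -0.1]
grip_width: 0.0001
finger_force: 0.0
```

Call:
{"name": "drive_tool", "arguments": {"targets": [[[0,0,0.436],[0,0,0],1],[[0,0,0.436],[0,0,0],1],[[0,0,0.436],[0,0,0],1],[[0,0,0.436],[0,0,0],1],[[0,0,0.436],[0,0,0],1],[[0,0,0.436],[0,0,0],1],[[0,0,0.436],[0,0,0],1],[[0,0,0.436],[0,0,0],1],[[0,0,0],[0,0,0],1],[[0,0,0],[0,0,0],1]]}}

```text
time_s: 72.0
eef_pos: [0.6332, -0.2854, 0.1234]
orientation: [[0.996, -0.093, 0.002], [-0.093, -0.996, 0.0], [0.002, -0.0, -1.0]]
ft_force: [-0.5, -0.0, 0.6]
grip_width: 0.0003
finger_force: 0.0
```

Call:
{"name": "drive_tool", "arguments": {"targets": [[[-0.125,0,0],[0,0,0],1],[[-0.125,0,-0.015],[0,0,0],1],[[-0.125,0,-0.015],[0,0,0],1],[[-0.125,0,-0.02],[0,0,0],1],[[-0.125,0,-0.02],[0,0,0],1],[[-0.125,0,-0.02],[0,0,0],1],[[-0.125,0,-0.02],[0,0,0],1],[[-0.125,0,-0.02],[0,0,0],1],[[-0.125,0,-0.02],[0,0,0],1],[[-0.125,0,0],[0,0,0],1],[[-0.1,0,0],[0,0,0],1],[[0,0,0],[0,0,0],1],[[0,0,0],[0,0,0],1]]}}

```text
time_s: 73.3
eef_pos: [0.5648, -0.2794, 0.1291]
orientation: [[0.996, -0.095, -0.001], [-0.095, -0.996, 0.001], [-0.001, -0.001, -1.0]]
ft_force: [1.2, 0.5, -0.2]
grip_width: -0.0002
finger_force: 0.4
```

```bash
python3 st.py 14 | grep ball; python3 - <<'E'
import numpy as np,cv2
b=np.load('scene_14.npz')['im']; cv2.imwrite('pics/s14.png',cv2.resize(b[100:220,140:270,::-1],None,fx=4,fy=4,interpolation=cv2.INTER_CUBIC))
E
```

```text
scene ball 27 (175.6969757080078, 135.47727966308594) 7.7 [21.9, 29.0] zmax 0.164
top ball 78 (364.5, 190.5) 10.6 [7.7, 4.7] zmax 0.169
```

View pics/s14.png

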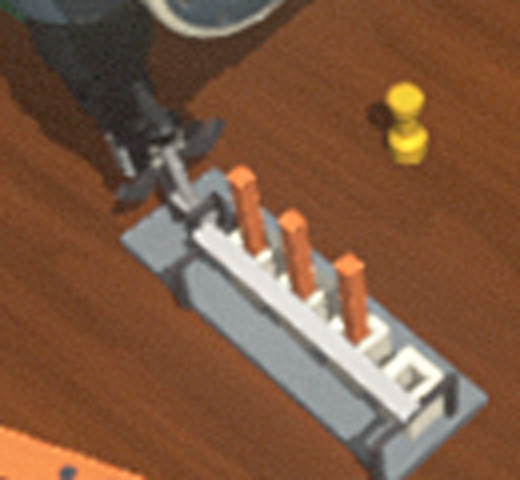

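Call:
{"name": "drive_tool", "arguments": {"targets": [[[-0.05,0,0],[0,0,0],1],[[-0.045,0,0],[0,0,0],1],[[0,0,0],[0,0,0],1],[[0,0,0],[0,0,0],1]]}}

```text
time_s: 73.8
eef_pos: [0.561, -0.279, 0.1297]
orientation: [[0.996, -0.094, 0.001], [-0.094, -0.996, 0.001], [0.001, -0.001, -1.0]]
ft_force: [1.2, 0.1, 0.2]
grip_width: -0.0002
finger_force: 0.9
```

Call:
{"name": "drive_tool", "arguments": {"targets": [[[0.2,0,0],[0,0,0],1],[[0.4,0,0],[0,0,0],1],[[0.4,0,0],[0,0,0],1],[[0,0,-0.4],[0,0,0],1],[[0,0,-0.6],[0,0,0],1],[[0,0,-0.6],[0,0,0],1],[[0,0,-0.6],[0,0,0],1],[[0,0,-0.6],[0,0,0],1],[[-0.5,0.3,0],[0,0,0],1],[[-0.6,0.3,0],[0,0,0],1],[[-0.6,0.3,0],[0,0,0],1],[[-0.6,0.3,0],[0,0,0],1],[[-0.6,0.3,0],[0,0,0],1],[[-0.6,0.3,0],[0,0,0],1],[[-0.6,0.3,0],[0,0,0],1],[[0,0,0],[0,0,0],1]]}}

```text
time_s: 75.4
eef_pos: [0.3938, -0.3704, 0.2706]
orientation: [[0.995, -0.097, 0.001], [-0.097, -0.995, -0.0], [0.001, -0.0, -1.0]]
ft_force: [-0.4, -0.7, -0.2]
grip_width: 0.0004
finger_force: 0.0
```

```bash
python3 st.py 15; python3 - <<'E'
import numpy as np,cv2
b=np.load('scene_15.npz')['im']; cv2.imwrite('pics/s15.png',cv2.resize(b[100:220,140:270,::-1],None,fx=4,fy=4,interpolation=cv2.INTER_CUBIC))
E
```

```text
scene 1 100 top z 0.1507 dxy mm [1.2 2.9]
scene 2 102 top z 0.1498 dxy mm [2.5 1.9]
scene 3 101 top z 0.1503 dxy mm [0.6 1.8]
scene ball 56 (179.85897827148438, 130.24359130859375) 4.3 [0.9, 8.4] zmax 0.164
top 1 61 top z 0.154 dxy mm [-2.   0.9]
top 2 55 top z 0.1539 dxy mm [-0.2  0.7]
top 3 51 top z 0.1542 dxy mm [-1.4  0.6]
top ball 66 (366.5, 189.8333282470703) 4.9 [10.2, 7.2] zmax 0.167
```

View pics/s15.png

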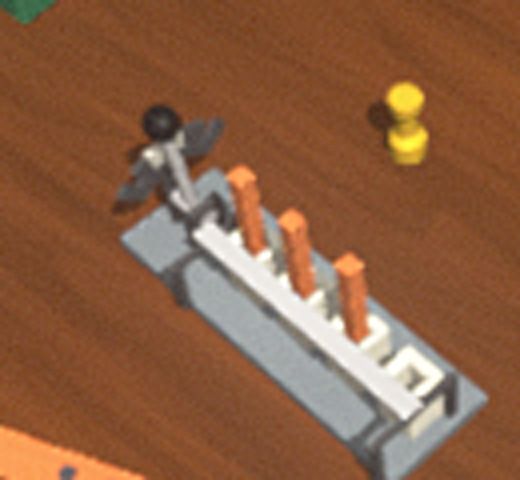

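The lever stands between the white plates, with the ball about 6–7 mm past the pivot (≈0.66 rad). The three rods are upright and home. Handing in.

```bash
python3 -c "
from workcell import *
print(hand_in())"
```

```text
the job is handed in; nothing more can be done
None
```

I handed the job in: the three copper rods stand fully home in sleeves 1–3, the lever is back in the clamp notch at about 0.66 rad and released, and I disturbed nothing else on the desk that I know of; during the first lift wrist joint 6 read -3.053 rad against its 3.05 limit, and the hand-in returned no verdict.

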